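# Get the spectacle case out from behind the bottles

## Robot

A 6-joint arm with a two-finger parallel gripper is mounted at the origin on the work surface. World frame = base frame: x ahead of the robot, y to its left, z up, the work surface at z = 0. Lengths are in m, angles in rad, forces in N, time in s.
With the tool pointing down it reaches from about 0.4 to 0.825 m from the base axis. Payload 7 kg.
Tool frame: the origin (TCP) lies on the centre line of the jaws, within the pads' length; the fingertips stand 11 mm ahead of it and the grasp point (between the pads) lies 8 mm behind it; z points along the fingers, y is the line along which they close (so a half turn about z gives the same grasp; the last joint's range is limited). The gripper opens to 88 mm and grips with 3 to 60 N. Pads are 19 mm wide; open, the fingers measure 130 mm over their backs; the gripper's body (78 mm by 193 mm) begins 47 mm behind the grasp point.
Start: joints at [-0.817, 0.359, 0.012, 0, -1.224, -0.288], TCP at [0.303, -0.603, 0.208] pointing down, gripper open.
Joint ranges: [-3.07, 3.07], [-1.43, 2.12], [-1.02, 1.25], [-3.03, 1.67], [-3.05, -0], [-3.03, 3.03]. Speed limits (rad/s): [2.39, 2.39, 3.01, 3.14, 3.14, 3.14].

## Interface

Orientations are given as a unit quaternion [x, y, z, w].
In Python, from rig import manip, viewer gives the robot as it stands.
- The arm moves only by the tool jog_arm, never from a script. Its argument "targets" is one flat list of numbers, 7 for each row, row after row: the shift along the tool's x, y, z normalised to -1 to 1, where 1 is 0.05 m, then the turn, a rotation vector about the tool's x, y, z normalised to -1 to 1, where 1 is 0.5 rad, then the opening, from 0 (shut) to 1 (fully open). A call has exactly 8 rows; each row shifts and turns the commanded pose from where the row before left it, along the tool's axes as they then stand; what a row does not reach is not made up. A row lasts 1/8 s, in which the tool goes at most 62.5 mm and 10.7 degrees, less where a joint would pass 70% of its speed; a pose out of reach is approached as far as the arm can. A call with a number of a shift or a turn outside -1 to 1 is refused whole. A call with a gripper value outside its range is refused whole. The fingers move at their own pace and stop on an object; the grip force is fixed at half the most. Time passes only in rows, so rows that do not move let the fingers close, or fill a call up. It gives the time, the measured TCP pose, the force, the opening and the grip force at its end, in the units of the state.
- manip.sense(): the state, without advancing time (a new reading comes with each control period).
- viewer.snapshot(name): name is "scene" or "top" or "wrist"; returns a dict with "pixels" (420x560x3 uint8, blue, green, red), "vertical_fov" (degrees; the focal length in pixels is half the picture's height over the tangent of half this angle, whatever the lens; pixels are square), "cx", "cy" (the principal point, pixels), "T" (4x4, takes a point from camera to world coordinates); the wrist camera has in their place "mount" (4x4, takes a point from camera to tool coordinates, whose origin is the TCP and whose axes are the flange's). Camera axes: x right, y down, z forward; pixel columns grow to the right and rows downward; lengths in m; the calibration is good to about 2 mm. A picture is of the moment at which its call begins: read the wrist's pose just before it. There is no depth.
- manip.job_done(): hands the job in; it is judged then, once.
The state is a dict: "clock": time; "joint_positions": joint angles; "joint_vel": joint speeds; "effort": joint torques, N m; "ee_pos": TCP position; "eef_rot": TCP orientation; "contact_force": force on the tool from outside, world axes, zero at the start; "wrist_torque": the same for the moment, N m; "opening": finger opening in m; "finger_force": force on a finger pad.
Only numpy, scipy, OpenCV 4.12 (cv2) and the standard library are available. Lean on these libraries where they do the work, as an engineer would, in place of code of your own. Each camera call takes 0.05 s, during which the arm holds its last target. There are 200 camera calls.

## Task

My spectacle case lies in the grey organiser behind the three toiletries. Stand all three of them on the cork mat first, leaving the case where it is meanwhile; then lay the case flat, right side up, in the red valet tray; only after that put each of the three back in the middle of the coaster of its own colour. Keep the bottles and the jar upright throughout and do not shift the little candle standing there.

Things in the scene. Friction and masses are not known exactly. Their poses are not given: they have to be found in the camera images.
- talc_bottle: Teal talcum bottle with a white label band, upright and round, all one piece: body 48 mm across up to 95 mm high, narrower teal cap (32 mm across) to 118 mm. 0.15 to 0.27 kg. Origin: centre of its underside, z up; its yaw means nothing.
- lotion_bottle: Orange lotion bottle with a pale band and a small white cap, upright and round: body 44 mm across up to 90 mm high, cap 24 mm across to 112 mm. 0.13 to 0.25 kg. Origin: centre of its underside, z up; its yaw means nothing.
- cream_jar: Violet cream jar with a white band and a pale lilac lid, upright and round: body 50 mm across up to 68 mm high, lid 44 mm across to 88 mm (the lid is fast). 0.11 to 0.2 kg. Origin: centre of its underside, z up; its yaw means nothing.
- spectacle_case: Rigid navy spectacle case, shut: rounded box 50 mm wide (its x), 150 mm long (its y), 34 mm high, 0.09 to 0.17 kg. Origin: centre of its underside. It lies on the organiser's 8 mm floor, parallel to the row of coasters within 0.05 rad, its centre 65 mm behind that row, some 15 mm clear of the bottles and about 50 mm before the 45 mm high back wall.
- coaster_teal: Teal disc, home of the teal talcum bottle: 64 mm across, 3 mm thick, fixed on the 8 mm floor of the grey organiser (top 11 mm above the table). Origin: centre of its underside; x axis: from the organiser's front to its back. The three coasters form a row along y, 85 mm apart, in varying order. At the start only its rim shows round the bottle.
- coaster_orange: Orange disc, home of the orange lotion bottle: 64 mm across, 3 mm thick, fixed on the 8 mm floor of the grey organiser (top 11 mm above the table). Origin: centre of its underside; x axis: from the organiser's front to its back. The three coasters form a row along y, 85 mm apart, in varying order. The organiser (fixed) is 200 mm deep, 300 mm wide; the row is 50 mm in front of its middle.
- coaster_violet: Violet disc, home of the violet cream jar: 64 mm across, 3 mm thick, fixed on the 8 mm floor of the grey organiser (top 11 mm above the table). Origin: centre of its underside; x axis: from the organiser's front to its back. The three coasters form a row along y, 85 mm apart, in varying order. The organiser's front and side rims are 16 mm high, its back wall 45 mm.
- cork_mat: Cork mat, the side area: 280 mm (its x) by 130 mm (its y), 4 mm thick, fixed on the table to the left or right of the organiser. Origin: centre of its underside. Room for three in a row along its x, 80 mm apart.
- valet_tray: Dark red open tray, fixed on the table on the other side of the organiser from the mat: 220 mm (its x) by 130 mm (its y) outside, 25 mm high, walls and floor 5 mm thick (inside 210 by 120 mm). Origin: centre of its underside.
- candle: Small squat candle in white glass, 36 mm across, 45 mm high, standing loose in the organiser's back left corner (its +y side), beyond the end of the spectacle case. Not part of the job. Origin: centre of its underside.
There are look-alikes about, which are no part of the job. There is more than one size of the lotion_bottle; the one meant has the size given above.

How it is judged:
By the outcome, as a careful person would: the job done as asked, in the order asked, and still so for the second after the job is handed in, with the robot touching nothing.
It also fails if it takes over 144 s, if anything falls off the work surface, if the arm or the gripper's body presses on something with over 40 N, if the wrist force passes 120 N, or if a joint passes its speed limit or range.

## Working session

There is one attempt and no reset: what is moved stays moved. The work goes in short steps, Python scripts to look and compute and a tool call to move; the robot and the scene stay as the last step left them, time stands still between calls to the robot, and variables do not carry over. Pictures are saved under pics/ and viewed, at most 14 in all, crops included, and the job is handed in when it is done.

Besides the shell and the picture viewer there is one more tool, called as name(argument=value, ...) on one line, values as JSON. jog_arm: Moves the arm, as the interface text tells. Its arguments: {"type":"object","properties":{"targets":{"type":"array"}},"required":["targets"]}

```bash
ls; mkdir -p pics
python3 - <<'E'
from rig import manip, viewer
import cv2, numpy as np
s=manip.sense(); print({k:np.round(v,3).tolist() for k,v in s.items()})
for n in ("scene","top","wrist"):
    d=viewer.snapshot(n); cv2.imwrite(f"pics/{n}0.png",d["pixels"])
    print(n,d["vertical_fov"],d["cx"],d["cy"],np.round(d.get("T",d.get("mount")),4).tolist(),[k for k in d])
E
```

```text
pics
{'clock': 0.0, 'joint_positions': [-0.817, 0.359, 0.011, -0.0, -1.224, -0.288], 'joint_vel': [-0.0, -0.0, -0.0, 0.001, -0.0, 0.0], 'effort': [-0.002, -58.271, 29.304, 6.997, 0.007, -0.0], 'ee_pos': [0.303, -0.603, 0.207], 'eef_rot': [-0.231, 0.973, 0.001, -0.0], 'contact_force': [-0.359, 0.569, -0.312], 'wrist_torque': [0.033, 0.033, 0.014], 'finger_force': 0.0, 'opening': 0.088}
scene 46.59338183403865 278.49700762396753 209.3383102180388 [[0.8981, 0.2151, -0.3835, 0.9767], [0.4389, -0.4907, 0.7527, -0.8731], [-0.0263, -0.8444, -0.5351, 0.6582], [0.0, 0.0, 0.0, 1.0]] ['pixels', 'vertical_fov', 'cx', 'cy', 'T']
top 51.96970669002948 277.01706588371053 208.03159353035943 [[0.0172, -0.9958, 0.0899, 0.4343], [-0.9997, -0.0157, 0.0176, -0.01], [-0.0162, -0.0901, -0.9958, 0.9813], [0.0, 0.0, 0.0, 1.0]] ['pixels', 'vertical_fov', 'cx', 'cy', 'T']
wrist 70.89294008776118 279.4437158691533 208.68100539128298 [[0.0006, -0.9532, -0.3024, 0.0813], [1.0, 0.0004, 0.0008, 0.0003], [-0.0007, -0.3024, 0.9532, -0.1773], [0.0, 0.0, 0.0, 1.0]] ['pixels', 'vertical_fov', 'cx', 'cy', 'mount']
```

View pics/top0.png

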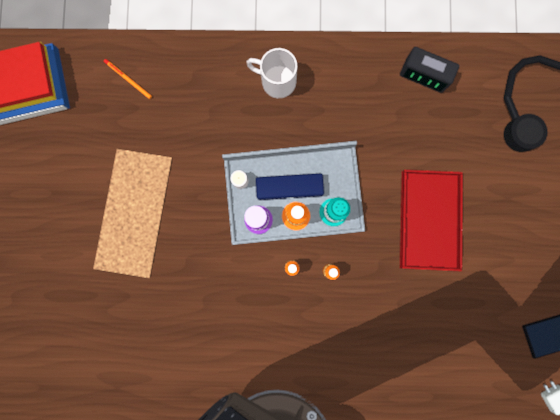

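View pics/scene0.png

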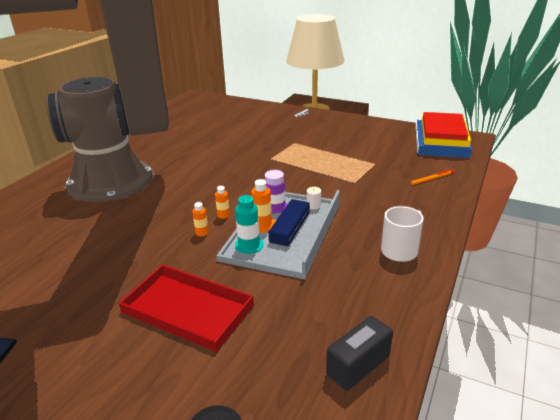

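The top view shows the jar (258,219), the organiser's orange bottle (296,213) and the talc (337,210). The case is at (290,186), the candle at (239,179), the mat on the left at (133,213) and the tray on the right at (432,220). Two small orange bottles stand in front at (292,268) and (333,272). I'll crop closer to check the choice.

Run:
```python
import cv2
a=cv2.imread("pics/top0.png")[135:285,215:375]; cv2.imwrite("pics/c1.png",cv2.resize(a,None,fx=4,fy=4,interpolation=cv2.INTER_CUBIC)[:600])
a=cv2.imread("pics/scene0.png")[160:285,180:345]; cv2.imwrite("pics/c2.png",cv2.resize(a,None,fx=4.5,fy=4.5,interpolation=cv2.INTER_CUBIC))
```

```text
(no output)
```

View pics/c1.png

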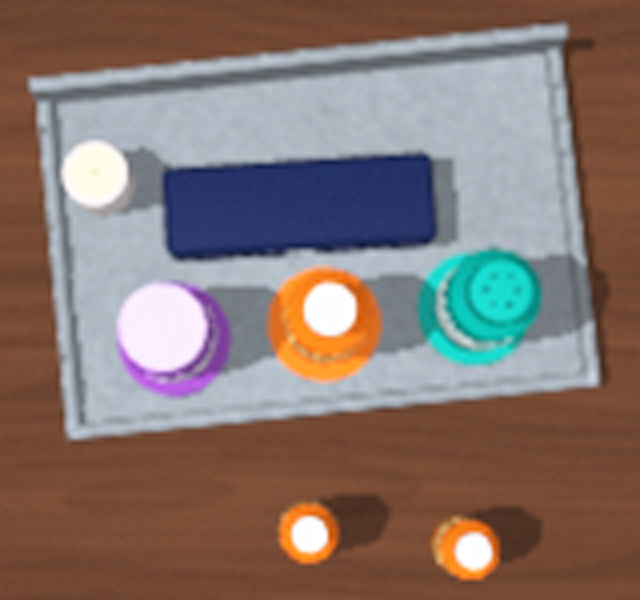

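View pics/c2.png

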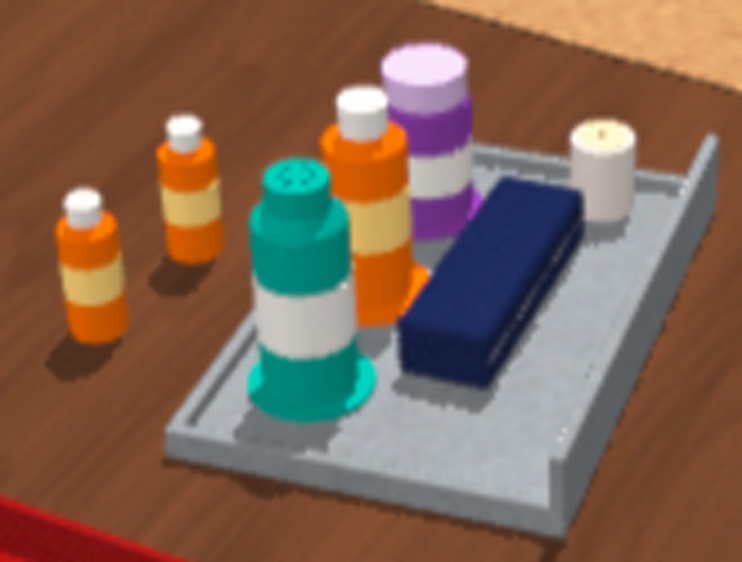

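The close view confirms the choice. The bottle at c1 (325,320) is full-size and stands on the orange coaster. The two small orange ones at c1 (309,533) and (468,550) are look-alikes standing outside the organiser. Next I'll measure.

```bash
cat > h.py <<'E'
import numpy as np, cv2
from rig import manip, viewer
from scipy.spatial.transform import Rotation as R
def ray(d,uv,z,T=None):
    T=d["T"] if T is None else T
    f=210/np.tan(np.radians(d["vertical_fov"]/2))
    v=T[:3,:3]@[(uv[0]-d["cx"])/f,(uv[1]-d["cy"])/f,1.]
    return T[:3,3]+v*(z-T[2,3])/v[2]
def wristT(d,s):
    T=np.eye(4);T[:3,:3]=R.from_quat(s["eef_rot"]).as_matrix();T[:3,3]=s["ee_pos"]
    return T@d["mount"]
def c4(p,x0=215,y0=135,k=4): return ((p[0]+.5)/k-.5+x0,(p[1]+.5)/k-.5+y0)
def goto(p,yaw,s=None):
    "tool-axis shift (units of 50 mm) and turn about tool z (units of .5 rad) to TCP p, tool y along world angle yaw (mod pi), tool down"
    s=s or manip.sense(); M=R.from_quat(s["eef_rot"])
    d=M.inv().apply(np.array(p)-s["ee_pos"])/.05
    Y=M.as_matrix()[:,1]; a=np.arctan2(Y[1],Y[0]); da=(yaw-a+np.pi/2)%np.pi-np.pi/2
    print("shift",d.round(3),"turn z",round(-da/.5,3),"yaw now",round(a,3),"tilt",M.as_matrix()[:2,2].round(4))
E
python3 - <<'E'
from h import *
d=viewer.snapshot("top")
for n,p,z in [("jar",(163,327),.099),("lotion",(330,309),.123),("talc",(502,287),.129),
 ("coV",(173,338),.011),("coO",(325,324),.011),("coT",(473,308),.011),
 ("c1",(165,168),.042),("c2",(432,155),.042),("c3",(437,240),.042),("c4",(172,258),.042),
 ("FL",(72,438),.016),("FR",(600,384),.016),("BR",(566,30),.045),("BL",(30,83),.045),("candle",(97,174),.053),
 ("s1",(309,535),.07),("s2",(474,550),.07)]:
    print(n,ray(d,c4(p),z).round(4)[:2])
for n,L,z in [("mat",[(117,150),(171,157),(150,277),(94,269)],.004),("tray",[(402,171),(463,172),(463,269),(401,268)],.025)]:
    P=np.array([ray(d,p,z)[:2] for p in L]); print(n,P.round(4).tolist(),P.mean(0).round(4))
d=viewer.snapshot("scene")
k=lambda p:c4(p,180,160,4.5)
for n,p,z in [("talc",(297,178),.129),("lot",(363,103),.123),("jar",(425,67),.099),("coT",(312,381),.011)]:
    print(n,ray(d,k(p),z).round(4)[:2])
E
```

```text
jar [0.4961 0.0498]
lotion [ 0.5047 -0.0351]
talc [ 0.5165 -0.1199]
coV [0.4961 0.05  ]
coO [ 0.5054 -0.0356]
coT [ 0.5158 -0.1189]
c1 [0.5879 0.0545]
c2 [ 0.5973 -0.0924]
c3 [ 0.5502 -0.0955]
c4 [0.5381 0.0496]
FL [0.4389 0.105 ]
FR [ 0.4739 -0.1893]
BR [ 0.6676 -0.1654]
BL [0.6338 0.13  ]
candle [0.5823 0.0907]
s1 [ 0.3901 -0.0272]
s2 [ 0.3839 -0.1135]
mat [[0.6519, 0.3809], [0.6371, 0.2545], [0.3618, 0.2912], [0.3774, 0.4194]] [0.5071 0.3365]
tray [[0.6082, -0.2711], [0.6078, -0.4064], [0.3933, -0.4018], [0.393, -0.267]] [ 0.5006 -0.3366]
talc [ 0.5165 -0.1206]
lot [ 0.506  -0.0354]
jar [0.4971 0.0504]
coT [ 0.5164 -0.1203]
```

jog_arm(targets=[0,0,0,0,0,-0.35,1,0,0,0,0,0,-0.35,1,0,0,0,0,0,-0.35,1,0,0,0,0,0,-0.35,1,0,0,0,0,0,-0.35,1,0,0,0,0,0,-0.35,1,0,0,0,0,0,-0.34,1,0,0,0,0,0,0,1])

```text
clock: 1.25
ee_pos: [0.3031, -0.603, 0.2078]
eef_rot: [0.746, -0.666, -0.0, -0.0]
contact_force: [0.6, -0.4, -0.6]
opening: 0.0876
finger_force: 0.0
```

Run:
```python
from h import *
s=manip.sense();print(s["joint_positions"],s["ee_pos"],s["contact_force"]); goto((.516,-.1194,.207),.119)
```

```text
[-8.16869438e-01  3.58683074e-01  1.17389818e-02 -4.77412676e-05
 -1.22410148e+00  9.30745100e-01] [ 0.3031075  -0.60298825  0.20782868] [ 0.58689986 -0.36677572 -0.5529569 ]
shift [-9.125 -5.329  0.018] turn z -0.01 yaw now -3.028 tilt [-0.0001  0.0002]
```

jog_arm(targets=[-0.9125,-0.533,0,0,0,-0.01,1,-0.9125,-0.533,0,0,0,0,1,-0.9125,-0.533,0,0,0,0,1,-0.9125,-0.533,0,0,0,0,1,-0.9125,-0.533,0,0,0,0,1,-0.9125,-0.533,0,0,0,0,1,-0.9125,-0.533,0,0,0,0,1,-0.9125,-0.533,0,0,0,0,1])

```text
clock: 2.25
ee_pos: [0.4719, -0.2136, 0.2083]
eef_rot: [0.747, -0.665, 0.0, -0.0]
contact_force: [0.7, 0.0, 0.6]
opening: 0.0876
finger_force: 0.0
```

jog_arm(targets=[-0.9125,-0.533,0,0,0,0,1,-0.9125,-0.533,0,0,0,0,1,0,0,0.4,0,0,0,1,0,0,0.4,0,0,0,1,0,0,0,0,0,0,1,0,0,0,0,0,0,1,0,0,0,0,0,0,1,0,0,0,0,0,0,1])

```text
clock: 3.25
ee_pos: [0.5136, -0.1185, 0.1686]
eef_rot: [0.748, -0.664, 0.0, -0.0]
contact_force: [-0.8, -0.4, -0.0]
opening: 0.0877
finger_force: 0.0
```

Run:
```python
from h import *
s=manip.sense();print(s["joint_positions"].round(3),s["ee_pos"],s["contact_force"]); goto((.516,-.1194,.083),.119)
d=viewer.snapshot("wrist"); cv2.imwrite("pics/w1.png",d["pixels"])
T=wristT(d,s); Ti=np.linalg.inv(T); f=210/np.tan(np.radians(d["vertical_fov"]/2))
for n,p in [("talc",(.516,-.1194,.129)),("tcp",s["ee_pos"]),("case",(.5684,-.021,.042))]:
    q=Ti@[*p,1]; print(n,d["cx"]+f*q[0]/q[2],d["cy"]+f*q[1]/q[2])
```

```text
[ 0.146  0.146 -0.37   0.    -1.054 -0.027] [ 0.51364926 -0.11845195  0.16860941] [-0.82385636 -0.36344937 -0.00706272]
shift [ 0.024 -0.043  1.712] turn z 0.001 yaw now -3.022 tilt [0.0011 0.0001]
talc 277.48339476404095 222.60991140616724
tcp 280.39614394596856 245.33458566896363
case 223.16248295445547 270.57677196241735
```

View pics/w1.png

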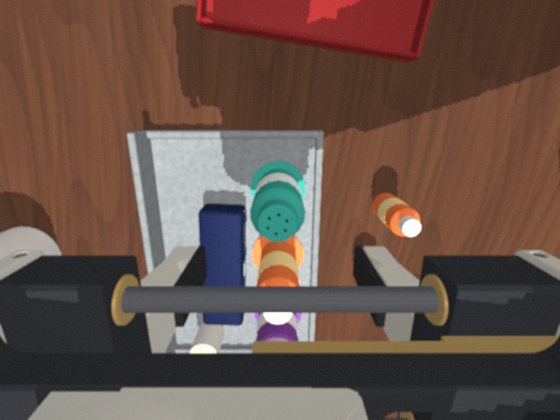

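The talc cap is at (278,222), within a pixel of the prediction, and both fingers are clear. I'll descend and grip.

jog_arm(targets=[0.024,-0.043,0.3,0,0,0,1,0,0,0.4,0,0,0,1,0,0,0.4,0,0,0,1,0,0,0.4,0,0,0,1,0,0,0.21,0,0,0,1,0,0,0,0,0,0,0,0,0,0,0,0,0,0,0,0,0,0,0,0,0])

```text
clock: 4.3
ee_pos: [0.5161, -0.1192, 0.0832]
eef_rot: [0.748, -0.663, 0.0, -0.0]
contact_force: [-0.4, -0.1, -1.3]
opening: 0.0631
finger_force: 0.0
```

jog_arm(targets=[0,0,0,0,0,0,0,0,0,0,0,0,0,0,0,0,-0.1,0,0,0,0,0,0,-0.4,0,0,0,0,0,0,-0.8,0,0,0,0,0,0,-0.8,0,0,0,0,0,0,-0.8,0,0,0,0,0,0,0,0,0,0,0])

```text
clock: 5.3
ee_pos: [0.5173, -0.1193, 0.231]
eef_rot: [0.748, -0.663, 0.002, -0.002]
contact_force: [-0.9, 1.1, -3.9]
opening: 0.046
finger_force: 30.0
```

Run:
```python
from h import *
s=manip.sense();print(s["joint_positions"].round(3),s["ee_pos"],s["contact_force"],s["opening"]); goto((.586,.326,.228),.119+.7)
```

```text
[ 1.44e-01  1.02e-01 -2.73e-01  1.00e-03 -1.19e+00 -2.40e-02] [ 0.51731426 -0.11930984  0.23097051] [-0.86815125  1.08630993 -3.92542769] 0.04601893329230566
shift [-8.677 -2.432  0.069] turn z -1.397 yaw now -3.021 tilt [0.0061 0.0001]
```

jog_arm(targets=[-0.5,-0.14,0,0,0,0,0,-0.96,-0.27,0,0,0,0,0,-0.96,-0.27,0,0,0,0,0,-0.96,-0.27,0,0,0,0,0,-0.96,-0.27,0,0,0,0,0,-0.96,-0.27,0,0,0,0,0,-0.96,-0.27,0,0,0,0,0,-0.96,-0.27,0,0,0,0,0])

```text
clock: 6.3
ee_pos: [0.5725, 0.2526, 0.226]
eef_rot: [0.748, -0.663, -0.0, 0.001]
contact_force: [0.3, -0.3, -2.2]
opening: 0.0458
finger_force: 30.0
```

jog_arm(targets=[-0.96,-0.27,0,0,0,0,0,-0.5,-0.13,0,0,0,0,0,0,0,0.3,0,0,-0.35,0,0,0,0.5,0,0,-0.35,0,0,0,0.5,0,0,-0.35,0,0,0,0.3,0,0,-0.35,0,0,0,0,0,0,0,0,0,0,0,0,0,0,0])

```text
clock: 7.3
ee_pos: [0.5845, 0.3261, 0.1479]
eef_rot: [0.93, -0.368, 0.0, -0.0]
contact_force: [-0.4, -0.1, -2.0]
opening: 0.0458
finger_force: 30.0
```

Run:
```python
from h import *
s=manip.sense();print(s["joint_positions"].round(3),s["ee_pos"],s["contact_force"],s["opening"]); goto((.586,.326,.0765),.119+.7)
```

```text
[ 0.8    0.389 -0.083  0.    -1.098  0.016] [0.58451695 0.32607412 0.14785521] [-0.37748201 -0.07430276 -2.04733319] 0.0458379437230339
shift [ 0.022 -0.019  1.427] turn z -0.006 yaw now -2.326 tilt [ 0.0002 -0.    ]
```

jog_arm(targets=[0.022,-0.019,0.4,0,0,0,0,0,0,0.4,0,0,0,0,0,0,0.3,0,0,0,0,0,0,0.2,0,0,0,0,0,0,0.1,0,0,0,0,0,0,0.03,0,0,0,0,0,0,0,0,0,0,0,0,0,0,0,0,0,0.8])

```text
clock: 8.3
ee_pos: [0.5862, 0.3265, 0.0768]
eef_rot: [0.93, -0.367, 0.0, -0.001]
contact_force: [0.5, 0.8, -0.2]
opening: 0.0517
finger_force: 0.0
```

jog_arm(targets=[0,0,0,0,0,0,0.8,0,0,0,0,0,0,0.8,0,0,-0.3,0,0,0,0.8,0,0,-0.6,0,0,0,0.8,0,0,-0.8,0,0,0.35,0.8,0,0,-0.8,0,0,0.35,0.8,0,0,0,0,0,0.35,0.8,0,0,0,0,0,0.35,0.8])

```text
clock: 9.3
ee_pos: [0.5861, 0.3264, 0.2032]
eef_rot: [0.746, -0.666, 0.0, -0.001]
contact_force: [0.8, -1.3, -0.2]
opening: 0.0698
finger_force: 0.0
```

Run:
```python
from h import *
s=manip.sense();print(s["joint_positions"].round(3),s["ee_pos"],s["contact_force"],s["opening"]); goto((.5059,-.0350,.077),.119)
```

```text
[ 0.798  0.353 -0.007  0.    -1.208 -0.684] [0.58607405 0.32639721 0.20322144] [ 0.82647542 -1.25722916 -0.24652765] 0.06976024772848362
shift [7.002 2.422 2.508] turn z -0.01 yaw now -3.027 tilt [0.002  0.0018]
```

jog_arm(targets=[0.5,0.173,0,0,0,-0.01,0.8,0.93,0.32,0,0,0,0,0.8,0.93,0.32,0,0,0,0,0.8,0.93,0.32,0,0,0,0,0.8,0.93,0.32,0,0,0,0,0.8,0.93,0.32,0,0,0,0,0.8,0.93,0.32,0,0,0,0,0.8,0.5,0.173,0,0,0,0,0.8])

```text
clock: 10.3
ee_pos: [0.5138, -0.0164, 0.2025]
eef_rot: [0.75, -0.662, 0.001, -0.001]
contact_force: [-0.4, 0.1, -0.2]
opening: 0.0703
finger_force: 0.0
```

jog_arm(targets=[0.42,0.156,0,0,0,0,0.8,0,0,0.4,0,0,0,0.8,0,0,0.4,0,0,0,0.8,0,0,0,0,0,0,0.8,0,0,0,0,0,0,0.8,0,0,0,0,0,0,0.8,0,0,0,0,0,0,0.8,0,0,0,0,0,0,0.8])

```text
clock: 11.3
ee_pos: [0.5092, -0.0362, 0.1612]
eef_rot: [0.75, -0.662, 0.0, -0.0]
contact_force: [-0.2, 0.3, 0.7]
opening: 0.0701
finger_force: 0.0
```

Run:
```python
from h import *
s=manip.sense();print(s["joint_positions"].round(3),s["ee_pos"],s["contact_force"],s["opening"]); goto((.5059,-.0350,.077),.119)
```

```text
[ 0.314  0.125 -0.414  0.    -1.032 -0.189] [ 0.50921253 -0.03615637  0.16123041] [-0.18523638  0.27592992  0.70340967] 0.07008469574130392
shift [-0.031  0.063  1.685] turn z 0.012 yaw now -3.016 tilt [0.0004 0.0001]
```

jog_arm(targets=[-0.031,0.063,0,0,0,0,0.8,0,0,0.4,0,0,0,0.8,0,0,0.5,0,0,0,0.8,0,0,0.5,0,0,0,0.8,0,0,0.285,0,0,0,0.8,0,0,0,0,0,0,0.8,0,0,0,0,0,0,0,0,0,0,0,0,0,0])

```text
clock: 12.3
ee_pos: [0.5064, -0.0349, 0.0776]
eef_rot: [0.75, -0.662, 0.0, -0.001]
contact_force: [-0.5, -0.7, 0.1]
opening: 0.0555
finger_force: 0.0
```

jog_arm(targets=[0,0,0,0,0,0,0,0,0,0,0,0,0,0,0,0,-0.1,0,0,0,0,0,0,-0.4,0,0,0,0,0,0,-0.8,0,0,0,0,0,0,-0.8,0,0,0,0,0,0,-0.5,0,0,0,0,0,0,0,0,0,0,0])

```text
clock: 13.3
ee_pos: [0.5068, -0.0348, 0.2086]
eef_rot: [0.75, -0.662, 0.001, -0.002]
contact_force: [-0.7, 0.4, -3.1]
opening: 0.0419
finger_force: 30.0
```

Run:
```python
from h import *
s=manip.sense();print(s["joint_positions"].round(3),s["ee_pos"],s["contact_force"],s["opening"]); goto((.507,.3365,.21),.119+.7)
```

```text
[ 0.319  0.079 -0.351  0.    -1.137 -0.194] [ 0.50675534 -0.03480689  0.20856912] [-0.6765477   0.36826177 -3.10816621] 0.04186091703178025
shift [-7.368 -0.931 -0.021] turn z -1.388 yaw now -3.017 tilt [0.0037 0.0011]
```

jog_arm(targets=[-0.5,-0.063,0,0,0,0,0,-0.94,-0.12,0,0,0,0,0,-0.94,-0.12,0,0,0,0,0,-0.94,-0.12,0,0,0,0,0,-0.94,-0.12,0,0,0,0,0,-0.94,-0.12,0,0,0,0,0,-0.94,-0.12,0,0,0,0,0,-0.8,-0.1,0,0,0,0,0])

```text
clock: 14.3
ee_pos: [0.5053, 0.316, 0.2047]
eef_rot: [0.75, -0.661, -0.0, 0.001]
contact_force: [0.1, 0.8, -1.9]
opening: 0.0423
finger_force: 30.0
```

jog_arm(targets=[-0.43,-0.048,0,0,0,0,0,0,0,0,0,0,-0.35,0,0,0,0.2,0,0,-0.35,0,0,0,0.4,0,0,-0.35,0,0,0,0.4,0,0,-0.34,0,0,0,0.2,0,0,0,0,0,0,0,0,0,0,0,0,0,0,0,0,0,0])

```text
clock: 15.3
ee_pos: [0.5064, 0.3365, 0.1473]
eef_rot: [0.93, -0.368, 0.0, -0.0]
contact_force: [-0.8, 0.0, -1.9]
opening: 0.0418
finger_force: 30.0
```

Run:
```python
from h import *
s=manip.sense();print(s["joint_positions"].round(3),s["ee_pos"],s["contact_force"],s["opening"]); goto((.507,.3365,.0705),.119+.7)
```

```text
[ 0.908  0.294 -0.227  0.    -1.049 -0.09 ] [0.5064156  0.33648757 0.14734069] [-0.83638828  0.03794885 -1.90270013] 0.041801871082782605
shift [ 0.008 -0.007  1.537] turn z -0.002 yaw now -2.324 tilt [0.0007 0.0004]
```

jog_arm(targets=[0.008,-0.007,0.4,0,0,0,0,0,0,0.4,0,0,0,0,0,0,0.3,0,0,0,0,0,0,0.25,0,0,0,0,0,0,0.15,0,0,0,0,0,0,0.04,0,0,0,0,0,0,0,0,0,0,0,0,0,0,0,0,0,0.75])

```text
clock: 16.3
ee_pos: [0.5069, 0.3367, 0.0703]
eef_rot: [0.93, -0.367, 0.0, -0.001]
contact_force: [0.3, -0.3, 0.1]
opening: 0.0477
finger_force: 0.0
```

jog_arm(targets=[0,0,0,0,0,0,0.75,0,0,0,0,0,0,0.75,0,0,-0.3,0,0,0,0.75,0,0,-0.6,0,0,0,0.75,0,0,-0.8,0,0,0,0.75,0,0,-0.8,0,0,-0.35,0.8,0,0,0,0,0,-0.35,0.8,0,0,0,0,0,-0.35,0.8])

```text
clock: 17.3
ee_pos: [0.5069, 0.3367, 0.1968]
eef_rot: [0.994, -0.11, 0.001, -0.001]
contact_force: [-0.2, -0.8, -0.6]
opening: 0.0697
finger_force: 0.0
```

Run:
```python
from h import *
s=manip.sense();print(s["joint_positions"].round(3),s["ee_pos"],s["contact_force"],s["opening"])
M=R.from_quat(s["eef_rot"])*R.from_rotvec([0,0,-.35]); goto((.4958,.0494,.051),-1.452,dict(eef_rot=M.as_quat(),ee_pos=s["ee_pos"]))
```

```text
[ 0.907  0.256 -0.16   0.    -1.152  0.444] [0.50685673 0.3366759  0.19680398] [-0.2138208  -0.83118415 -0.5843265 ] 0.06968125986627766
shift [-0.97   5.674  2.904] turn z 0.022 yaw now -1.441 tilt [0.0017 0.0021]
```

jog_arm(targets=[0,0,0,0,0,-0.35,0.8,0,0,0,0,0,-0.33,0.8,-0.08,0.5,0,0,0,0,0.8,-0.16,0.95,0,0,0,0,0.8,-0.16,0.95,0,0,0,0,0.8,-0.16,0.95,0,0,0,0,0.8,-0.16,0.95,0,0,0,0,0.8,-0.16,0.9,0,0,0,0,0.8])

```text
clock: 18.3
ee_pos: [0.4918, 0.0707, 0.1957]
eef_rot: [0.998, 0.056, 0.001, -0.0]
contact_force: [-0.1, 0.1, -0.0]
opening: 0.0704
finger_force: 0.0
```

jog_arm(targets=[-0.09,0.474,0,0,0,0,0.8,0,0,0.4,0,0,0,0.8,0,0,0.5,0,0,0,0.8,0,0,0.4,0,0,0,0.8,0,0,0,0,0,0,0.8,0,0,0,0,0,0,0.8,0,0,0,0,0,0,0.8,0,0,0,0,0,0,0.8])

```text
clock: 19.3
ee_pos: [0.491, 0.0491, 0.1304]
eef_rot: [0.998, 0.057, 0.001, -0.0]
contact_force: [0.0, 0.1, 0.3]
opening: 0.07
finger_force: 0.0
```

Run:
```python
from h import *
s=manip.sense();print(s["joint_positions"].round(3),s["ee_pos"],s["contact_force"],s["opening"]); goto((.4958,.0494,.051),-1.452)
```

```text
[ 0.499  0.127 -0.491  0.    -0.952  1.186] [0.49101128 0.0491263  0.13040573] [0.02338015 0.1016517  0.25307987] 0.06995274368194658
shift [0.094 0.006 1.588] turn z -0.009 yaw now -1.457 tilt [0.0011 0.0005]
```

jog_arm(targets=[0.094,0.006,0,0,0,0,0.8,0,0,0.4,0,0,0,0.8,0,0,0.5,0,0,0,0.8,0,0,0.45,0,0,0,0.8,0,0,0.24,0,0,0,0.8,0,0,0,0,0,0,0.8,0,0,0,0,0,0,0,0,0,0,0,0,0,0])

```text
clock: 20.3
ee_pos: [0.496, 0.0495, 0.051]
eef_rot: [0.998, 0.057, 0.001, -0.0]
contact_force: [-0.3, -0.6, -0.2]
opening: 0.0555
finger_force: 0.0
```

jog_arm(targets=[0,0,0,0,0,0,0,0,0,0,0,0,0,0,0,0,-0.1,0,0,0,0,0,0,-0.4,0,0,0,0,0,0,-0.8,0,0,0,0,0,0,-0.8,0,0,0,0,0,0,-0.5,0,0,0,0,0,0,0,0,0,0,0])

```text
clock: 21.3
ee_pos: [0.4962, 0.0495, 0.1822]
eef_rot: [0.998, 0.057, 0.002, -0.001]
contact_force: [-0.0, -0.5, -2.3]
opening: 0.0491
finger_force: 30.0
```

Run:
```python
from h import *
s=manip.sense();print(s["joint_positions"].round(3),s["ee_pos"],s["contact_force"],s["opening"]); goto((.428,.347,.18),-1.452)
```

```text
[ 0.494  0.084 -0.409  0.    -1.074  1.191] [0.49623534 0.04948474 0.18217837] [-0.01575543 -0.52964405 -2.31745107] 0.04911486296270379
shift [-0.678 -6.067  0.048] turn z -0.009 yaw now -1.457 tilt [0.0032 0.0015]
```

jog_arm(targets=[-0.056,-0.5,0,0,0,0,0,-0.104,-0.93,0,0,0,0,0,-0.104,-0.93,0,0,0,0,0,-0.104,-0.93,0,0,0,0,0,-0.104,-0.93,0,0,0,0,0,-0.104,-0.93,0,0,0,0,0,-0.067,-0.6,0,0,0,0,0,-0.035,-0.317,0,0,0,0,0])

```text
clock: 22.3
ee_pos: [0.4261, 0.3474, 0.1787]
eef_rot: [0.998, 0.058, -0.001, 0.001]
contact_force: [-0.0, -0.1, -1.4]
opening: 0.0484
finger_force: 30.0
```

jog_arm(targets=[0,0,0.2,0,0,0,0,0,0,0.4,0,0,0,0,0,0,0.4,0,0,0,0,0,0,0.4,0,0,0,0,0,0,0.2,0,0,0,0,0,0,0,0,0,0,0,0,0,0,0,0,0,0,0,0,0,0,0,0,0])

```text
clock: 23.3
ee_pos: [0.4275, 0.347, 0.101]
eef_rot: [0.998, 0.057, 0.0, -0.001]
contact_force: [-0.4, 0.1, -1.6]
opening: 0.0487
finger_force: 30.0
```

Run:
```python
from h import *
s=manip.sense();print(s["joint_positions"].round(3),s["ee_pos"],s["contact_force"],s["opening"]); goto((.428,.347,.0445),-1.452)
```

```text
[ 1.038  0.251 -0.409  0.    -0.91   0.647] [0.42746284 0.3470427  0.10097881] [-0.38133433  0.09825191 -1.56500066] 0.048725038729824734
shift [0.01  0.003 1.13 ] turn z -0.009 yaw now -1.457 tilt [0.0008 0.0011]
```

jog_arm(targets=[0.01,0.003,0.4,0,0,0,0,0,0,0.35,0,0,0,0,0,0,0.2,0,0,0,0,0,0,0.13,0,0,0,0,0,0,0.05,0,0,0,0,0,0,0,0,0,0,0,0,0,0,0,0,0,0.8,0,0,0,0,0,0,0.8])

```text
clock: 24.3
ee_pos: [0.4279, 0.3469, 0.0441]
eef_rot: [0.998, 0.057, 0.0, -0.0]
contact_force: [0.0, 0.6, 0.5]
opening: 0.0635
finger_force: 0.0
```

jog_arm(targets=[0,0,0,0,0,0,0.8,0,0,-0.3,0,0,0,0.8,0,0,-0.6,0,0,0,0.8,0,0,-0.9,0,0,0,0.8,0,0,-0.9,0,0,0,0.8,0,0,-0.4,0,0,0,0.8,0,0,0,0,0,0,0.8,0,0,0,0,0,0,0.8])

```text
clock: 25.3
ee_pos: [0.4273, 0.3463, 0.1987]
eef_rot: [0.998, 0.057, -0.0, -0.0]
contact_force: [0.3, -0.0, -0.4]
opening: 0.0703
finger_force: 0.0
```

Run:
```python
from h import *
s=manip.sense();print(s["joint_positions"].round(3),s["ee_pos"],s["opening"])
d=viewer.snapshot("top"); p=d["pixels"]; cv2.imwrite("pics/top1.png",p)
m=cv2.inRange(cv2.cvtColor(p,cv2.COLOR_BGR2HSV)[140:250,220:370],(105,120,20),(130,255,255))
c=max(cv2.findContours(m,cv2.RETR_EXTERNAL,cv2.CHAIN_APPROX_NONE)[0],key=cv2.contourArea)
b=cv2.boxPoints(cv2.minAreaRect(c))+[220,140]; P=np.array([ray(d,q,.042)[:2] for q in b]);print(P.round(4),P.mean(0))
cv2.imwrite("pics/top1c.png",cv2.resize(p[135:285,85:375],None,fx=2.75,fy=2.75,interpolation=cv2.INTER_CUBIC))
```

```text
[ 1.037  0.16  -0.279 -0.    -1.131  0.648] [0.42733658 0.34631922 0.19867941] 0.07028014930500741
[[ 0.5865  0.0552]
 [ 0.5978 -0.0909]
 [ 0.5491 -0.0943]
 [ 0.5378  0.0512]] [ 0.56779535 -0.01972261]
```

View pics/top1c.png

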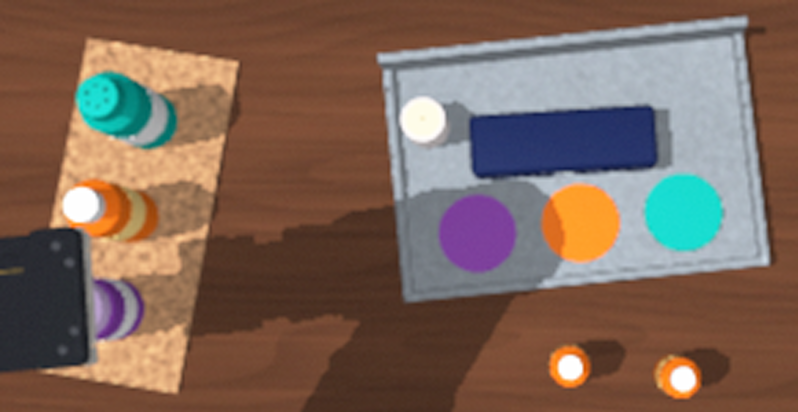

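All three stand on the mat and the case is unmoved. The coasters are at crop (477,233), (580,222) and (684,212). Next is the case.

jog_arm(targets=[0,0,0,0,0,0.36,0.8,0,0,0,0,0,0.36,0.8,0,0,0,0,0,0.36,0.8,0,0,0,0,0,0.36,0.8,0,0,0,0,0,0.36,0.8,0,0,0,0,0,0.36,0.8,0,0,0,0,0,0.36,0.8,0,0,0,0,0,0.36,0.8])

```text
clock: 26.35
ee_pos: [0.4273, 0.3461, 0.1976]
eef_rot: [0.786, -0.618, 0.0, 0.001]
contact_force: [0.5, -0.2, 0.3]
opening: 0.0701
finger_force: 0.0
```

jog_arm(targets=[0,0,0,0,0,0.33,0.8,0.6,-0.18,0,0,0,0,0.8,0.95,-0.285,0,0,0,0,0.8,0.95,-0.285,0,0,0,0,0.8,0.95,-0.285,0,0,0,0,0.8,0.95,-0.285,0,0,0,0,0.8,0.95,-0.285,0,0,0,0,0.8,0.95,-0.285,0,0,0,0,0.8])

```text
clock: 27.35
ee_pos: [0.547, 0.0385, 0.1978]
eef_rot: [0.735, -0.678, -0.0, 0.001]
contact_force: [0.5, 0.2, 0.9]
opening: 0.0703
finger_force: 0.0
```

jog_arm(targets=[0.8,-0.24,0,0,0,0,0.8,0.425,-0.124,0,0,0,0,0.8,0,0,0.4,0,0,0,0.8,0,0,0.6,0,0,0,0.8,0,0,0.4,0,0,0,0.8,0,0,0,0,0,0,0.8,0,0,0,0,0,0,0.8,0,0,0,0,0,0,0.8])

```text
clock: 28.35
ee_pos: [0.5707, -0.0193, 0.1296]
eef_rot: [0.735, -0.678, 0.0, -0.001]
contact_force: [0.1, -0.2, 0.5]
opening: 0.0701
finger_force: 0.0
```

Run:
```python
from h import *
s=manip.sense();print(s["joint_positions"].round(3),s["ee_pos"],s["contact_force"],s["opening"]); goto((.569,-.020,.023),.0775)
d=viewer.snapshot("wrist"); cv2.imwrite("pics/w2.png",d["pixels"])
T=wristT(d,s); Ti=np.linalg.inv(T); f=210/np.tan(np.radians(d["vertical_fov"]/2))
a=.0775; ex=np.array([np.cos(a),np.sin(a),0]);ey=np.array([-np.sin(a),np.cos(a),0]); c=np.array([.569,-.02,.042])
for i,j in [(1,1),(1,-1),(-1,-1),(-1,1)]:
    q=Ti@[*(c+i*.025*ex+j*.075*ey),1]; print(i,j,d["cx"]+f*q[0]/q[2],d["cy"]+f*q[1]/q[2])
t=viewer.snapshot("top") if 0 else None
```

```text
[ 0.309  0.252 -0.331  0.    -0.987 -0.229] [ 0.57066936 -0.01927366  0.12964481] [ 0.08924132 -0.22001322  0.47917375] 0.07012190844679594
shift [0.012 0.038 2.133] turn z 0.005 yaw now -3.061 tilt [0.0014 0.0003]
1 1 257.0300934391191 275.9309032435858
1 -1 253.6050074180308 122.10025089492707
-1 -1 311.6125662647098 122.30344722469678
-1 1 306.2466966128716 276.1215638579399
```

View pics/w2.png

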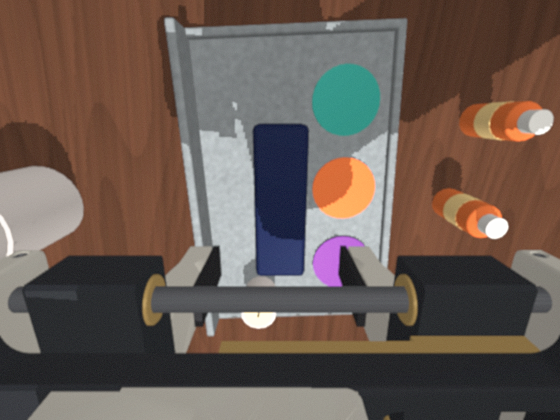

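The case spans pixels (253–308, 124–275), as predicted, and the candle at (259,317) is clear. I'll grip at the centre.

jog_arm(targets=[0.012,0.018,0,0,0,0,0.8,0,0,0.4,0,0,0,0.8,0,0,0.6,0,0,0,0.8,0,0,0.6,0,0,0,0.8,0,0,0.35,0,0,0,0.8,0,0,0.17,0,0,0,0.8,0,0,0,0,0,0,0.8,0,0,0,0,0,0,0])

```text
clock: 29.4
ee_pos: [0.5699, -0.02, 0.0236]
eef_rot: [0.735, -0.678, 0.0, -0.001]
contact_force: [0.4, 0.4, 0.5]
opening: 0.0649
finger_force: 0.0
```

jog_arm(targets=[0,0,0,0,0,0,0,0,0,0,0,0,0,0,0,0,0,0,0,0,0,0,0,-0.1,0,0,0,0,0,0,-0.4,0,0,0,0,0,0,-0.8,0,0,0,0,0,0,-0.8,0,0,0,0,0,0,-0.2,0,0,0,0])

```text
clock: 30.4
ee_pos: [0.5708, -0.0198, 0.141]
eef_rot: [0.735, -0.678, 0.001, -0.002]
contact_force: [0.8, -0.6, 0.3]
opening: 0.0004
finger_force: 0.0
```

Run:
```python
from h import *
s=manip.sense();print(s["joint_positions"].round(3),s["ee_pos"],s["contact_force"],s["opening"]); goto((.5006,-.3366,.14),.0775)
d=viewer.snapshot("top")
for p in [(477,233),(580,222.5),(684,212)]: print(ray(d,c4(p,85,135,2.75),.011)[:2].round(4))
```

```text
[ 3.080e-01  2.400e-01 -3.190e-01  1.000e-03 -1.007e+00 -2.280e-01] [ 0.57079298 -0.01978091  0.14097327] [ 0.81369571 -0.59417564  0.34841349] 0.0003820216299335135
shift [6.203e+00 1.908e+00 6.000e-03] turn z 0.006 yaw now -3.061 tilt [0.0049 0.001 ]
[0.4955 0.0494]
[ 0.5054 -0.035 ]
[ 0.5154 -0.1201]
```

The fingers are fully shut, so the case slipped out. I'll look.

Run:
```python
from h import *
s=manip.sense()
d=viewer.snapshot("wrist"); s1=viewer.snapshot("scene")
a=cv2.resize(d["pixels"][80:340,120:440],None,fx=1.2,fy=1.2)
b=cv2.resize(s1["pixels"][130:310,180:380],(400,360),interpolation=cv2.INTER_CUBIC)
o=np.zeros((360,784,3),np.uint8);o[:312,:384]=a;o[:360,384:]=b
cv2.imwrite("pics/m1.png",o)
```

```text
(no output)
```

View pics/m1.png

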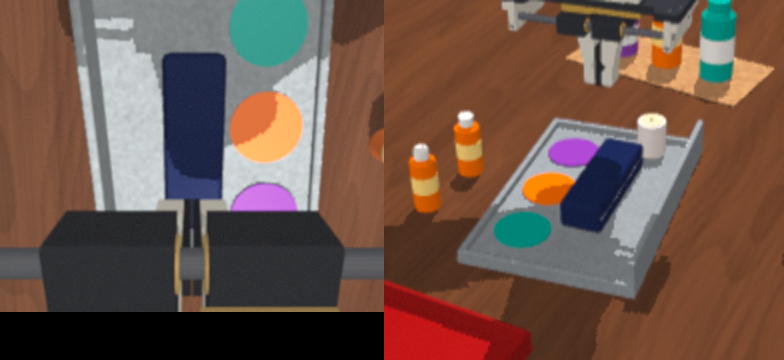

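jog_arm(targets=[0,0,-0.4,0,0,0,0.8,0,0,-0.4,0,0,0,0.8,0.4,0,-0.2,0,0,0,0.8,0.8,0,0,0,0,0,0.8,0.8,0,0,0,0,0,0.8,0.8,0,0,0,0,0,0.8,0.2,0,0,0,0,0,0.8,0,0,0,0,0,0,0.8])

```text
clock: 31.55
ee_pos: [0.5805, -0.1705, 0.1864]
eef_rot: [0.734, -0.679, -0.001, 0.001]
contact_force: [0.4, -0.0, -0.3]
opening: 0.069
finger_force: 0.0
```

Run:
```python
from h import *
s=manip.sense();print(s["joint_positions"].round(3),s["ee_pos"],s["contact_force"],s["opening"])
def box(p,r):
    x0,y0,x1,y1=r
    m=cv2.inRange(cv2.cvtColor(p,cv2.COLOR_BGR2HSV)[y0:y1,x0:x1],(105,120,20),(130,255,255))
    c=max(cv2.findContours(m,cv2.RETR_EXTERNAL,cv2.CHAIN_APPROX_NONE)[0],key=cv2.contourArea)
    return cv2.boxPoints(cv2.minAreaRect(c))+[x0,y0],cv2.contourArea(c)
n=viewer.snapshot("scene")["pixels"]
for p in (cv2.imread("pics/scene0.png"),n): b,a=box(p,(240,170,345,280));print(b.round(1).tolist(),a)
t=viewer.snapshot("top");cv2.imwrite("pics/top2.png",t["pixels"])
for p in (cv2.imread("pics/top1.png"),t["pixels"]): b,a=box(p,(220,140,370,250));print(b.round(1).tolist(),a,ray(t,b.mean(0),.042))
```

```text
[ 0.037  0.261 -0.178 -0.    -1.134  0.042] [ 0.58049169 -0.17049327  0.18644857] [ 0.4318358  -0.00644415 -0.30495791] 0.06903889623385469
[[264.7, 237.5], [293.8, 193.8], [312.9, 206.6], [283.8, 250.2]] 996.0
[[264.8, 237.7], [292.4, 193.5], [311.9, 205.7], [284.3, 249.9]] 963.5
[[255.5, 177.3], [321.9, 173.1], [323.3, 195.1], [256.9, 199.3]] 1362.5 [ 0.56774294 -0.0197866   0.042     ]
[[306.0, 174.0], [323.0, 174.0], [323.0, 196.0], [306.0, 196.0]] 313.5 [ 0.57120569 -0.07482386  0.042     ]
```

The case didn't move, so the pads slid off its top. I'll retry lower, at TCP z 0.020, and check the grip before lifting.

jog_arm(targets=[-0.5,0,0,0,0,0,0.8,-0.8,0,0,0,0,0,0.8,-0.8,0,0,0,0,0,0.8,-0.6,0,0,0,0,0,0.8,-0.3,0,0.3,0,0,0,0.8,0,0,0.6,0,0,0,0.8,0,0,0.5,0,0,0,0.8,0,0,0,0,0,0,0.8])

```text
clock: 32.65
ee_pos: [0.5673, -0.0201, 0.1152]
eef_rot: [0.735, -0.678, -0.001, 0.002]
contact_force: [-0.5, -1.0, 0.5]
opening: 0.0704
finger_force: 0.0
```

Run:
```python
from h import *
s=manip.sense();print(s["ee_pos"],s["contact_force"],s["opening"]); goto((.569,-.020,.0205),.077)
```

```text
[ 0.56726885 -0.02013403  0.11520902] [-0.49059048 -0.98623031  0.48204843] 0.07036323945820651
shift [-1.000e-03 -4.400e-02  1.894e+00] turn z 0.007 yaw now -3.061 tilt [-0.0048 -0.001 ]
```

jog_arm(targets=[0,0,0.4,0,0,0,0.8,0,0,0.6,0,0,0,0.8,0,0,0.5,0,0,0,0.8,0,0,0.25,0,0,0,0.8,0,0,0.12,0,0,0,0.8,0,0,0,0,0,0,0,0,0,0,0,0,0,0,0,0,0,0,0,0,0])

```text
clock: 33.65
ee_pos: [0.5697, -0.02, 0.0249]
eef_rot: [0.735, -0.678, 0.0, -0.001]
contact_force: [0.5, 0.3, -0.0]
opening: 0.0452
finger_force: 0.0
```

jog_arm(targets=[0,0,0,0,0,0,0,0,0,0,0,0,0,0,0,0,0,0,0,0,0,0,0,0,0,0,0,0,0,0,0,0,0,0,0,0,0,0,0,0,0,0,0,0,0,0,0,0,0,0,0,0,0,0,0,0])

```text
clock: 34.65
ee_pos: [0.5692, -0.0201, 0.0242]
eef_rot: [0.735, -0.678, -0.0, 0.0]
contact_force: [-0.0, 0.4, 0.2]
opening: 0.0004
finger_force: 0.0
```

The fingers shut with nothing between them at z 0.024, so I'll look now.

Run:
```python
from h import *
d=viewer.snapshot("wrist"); s1=viewer.snapshot("scene")
o=np.zeros((390,800,3),np.uint8);o[:300,:400]=cv2.resize(d["pixels"],(400,300))
o[:390,400:]=cv2.resize(s1["pixels"][120:315,180:380],(400,390),interpolation=cv2.INTER_CUBIC)
cv2.imwrite("pics/m2.png",o)
```

```text
(no output)
```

View pics/m2.png

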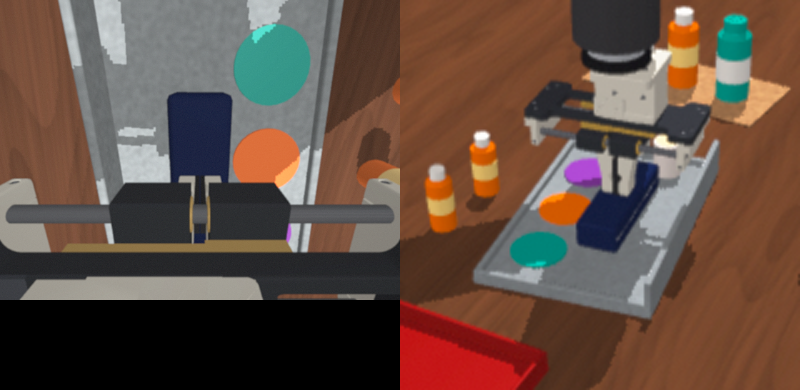

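Run:
```python
from h import *
s=manip.sense(); print(s["ee_pos"],s["joint_positions"].round(4),s["contact_force"],s["effort"].round(2))
d=viewer.snapshot("scene"); Ti=np.linalg.inv(d["T"]); f=210/np.tan(np.radians(d["vertical_fov"]/2))
P=d["pixels"].copy()
Rm=R.from_quat(s["eef_rot"]).as_matrix()
for k in (.011,0,-.008,-.055):
    p=s["ee_pos"]+Rm[:,2]*k; q=Ti@[*p,1]; u,v=d["cx"]+f*q[0]/q[2],d["cy"]+f*q[1]/q[2]; print(k,p.round(4),round(u,1),round(v,1))
    cv2.circle(P,(int(round(u)),int(round(v))),0,(0,255,255),-1)
cv2.imwrite("pics/m3.png",cv2.resize(P[150:260,240:345],None,fx=5.4,fy=5.4,interpolation=cv2.INTER_NEAREST))
```

```text
[ 0.56923414 -0.02009875  0.02422806] [ 0.3082  0.3729 -0.4446  0.     -0.7532 -0.2282] [ 0.28751759 -0.21537776 -0.6133466 ] [-0.000e+00 -5.134e+01  2.134e+01  5.090e+00  2.000e-02 -0.000e+00]
0.011 [ 0.5692 -0.0201  0.0132] 289.3 225.7
0 [ 0.5692 -0.0201  0.0242] 289.2 221.8
-0.008 [ 0.5692 -0.0201  0.0322] 289.2 218.9
-0.055 [ 0.5692 -0.0201  0.0792] 288.9 201.7
```

View pics/m3.png

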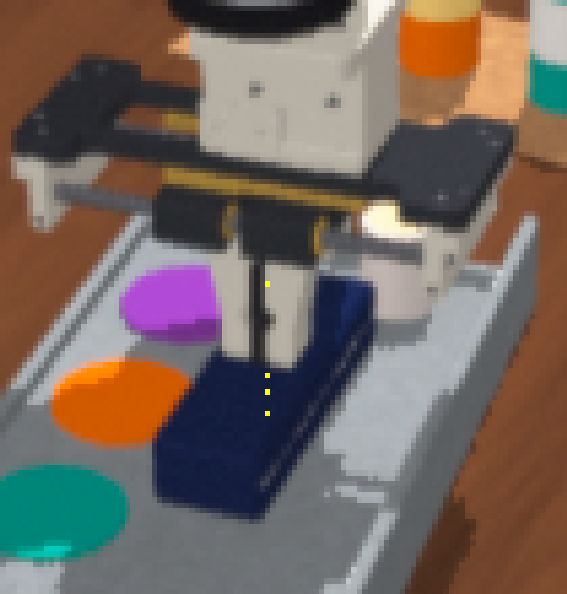

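Run:
```python
from h import *
s=manip.sense(); d=viewer.snapshot("wrist"); f=210/np.tan(np.radians(d["vertical_fov"]/2))
for dz in (0,.015,.03):
    s2=dict(s); s2["ee_pos"]=s["ee_pos"]+[0,0,dz]; Ti=np.linalg.inv(wristT(d,s2))
    for p in [(.5157,-.1198,.011),(.5056,-.035,.011),(.4739,-.1893,.016)]:
        q=Ti@[*p,1]; print(dz,d["cx"]+f*q[0]/q[2],d["cy"]+f*q[1]/q[2])
h=cv2.cvtColor(d["pixels"],cv2.COLOR_BGR2HSV); m=cv2.inRange(h,(80,100,40),(95,255,255)); M=cv2.moments(m); print("teal seen",M["m10"]/M["m00"],M["m01"]/M["m00"],cv2.boundingRect(m))
```

```text
0 382.5259206533269 91.2914532441192
0 374.1282131145455 224.2623191251808
0 490.52742030167485 -46.15437891614732
0.015 374.8472717302494 93.0597323764304
0.015 367.9131187051761 217.08190996530362
0.015 472.464699945144 -32.35642170273252
0.03 368.2343867357767 94.5825818590987
0.03 362.46455140603945 210.78708321513398
0.03 457.25102628261016 -20.7348268315813
teal seen 380.4124525916561 90.29193004635482 (327, 33, 108, 115)
```

The pose is right: the teal coaster is seen at (380,90) against a predicted (382,91). So the closed fingers really do overlap the case's middle with no resistance. I'll open, slide 35 mm along the case, and try closing there.

jog_arm(targets=[0,0,0,0,0,0,0.85,0,0,0,0,0,0,0.85,0,0,0,0,0,0,0.85,0,0,0,0,0,0,0.85,0,0,0,0,0,0,0.85,0,0,0,0,0,0,0.85,0,0,0,0,0,0,0.85,0,0,0,0,0,0,0.85])

```text
clock: 35.85
ee_pos: [0.5692, -0.0201, 0.0242]
eef_rot: [0.735, -0.678, -0.0, 0.0]
contact_force: [-0.1, -0.2, 1.1]
opening: 0.0729
finger_force: 0.0
```

jog_arm(targets=[0.2,0,0,0,0,0,0.85,0.3,0,0,0,0,0,0.85,0.2,0,0,0,0,0,0,0,0,0,0,0,0,0,0,0,0,0,0,0,0,0,0,0,0,0,0,0,0,0,0,0,0,0,0,0,0,0,0,0,0,0])

```text
clock: 36.85
ee_pos: [0.572, -0.0548, 0.0242]
eef_rot: [0.735, -0.678, 0.0, -0.0]
contact_force: [0.2, -0.0, -0.7]
opening: 0.0202
finger_force: 0.0
```

jog_arm(targets=[-0.3,0,0,0,0,0,0.85,-0.4,0,0,0,0,0,0.85,0,0,0,0,0,0,0.85,0,0,0,0,0,0,0.85,0,0,0,0,0,0,0.85,0,0,0,0,0,0,0.85,0,0,0.05,0,0,0,0.85,0,0,0.04,0,0,0,0.85])

```text
clock: 37.85
ee_pos: [0.5692, -0.0203, 0.0195]
eef_rot: [0.735, -0.678, -0.0, 0.0]
contact_force: [-0.1, 0.3, -0.2]
opening: 0.0748
finger_force: 0.0
```

jog_arm(targets=[0,0,0,0,0,0,0,0,0,0,0,0,0,0,0,0,0,0,0,0,0,0,0,0,0,0,0,0,0,0,0,0,0,0,0,0,0,0,0,0,0,0,0,0,0,0,0,0,0,0,0,0,0,0,0,0])

```text
clock: 38.85
ee_pos: [0.5693, -0.0201, 0.0198]
eef_rot: [0.735, -0.678, 0.0, -0.0]
contact_force: [1.5, 0.5, -0.6]
opening: 0.0492
finger_force: 30.0
```

Run:
```python
from h import *
s=manip.sense(); print({k:np.round(v,4).tolist() for k,v in s.items()})
d=viewer.snapshot("scene"); cv2.imwrite("pics/m4.png",cv2.resize(d["pixels"][120:270,170:370],None,fx=4,fy=4,interpolation=cv2.INTER_CUBIC))
```

```text
{'clock': 38.85, 'joint_positions': [0.3082, 0.379, -0.4484, 0.0, -0.7432, -0.2282], 'joint_vel': [0.0014, 0.0005, -0.0004, 0.0011, 0.0002, -0.0005], 'effort': [-0.0119, -51.3871, 20.7375, 4.9013, -0.1262, -0.0091], 'ee_pos': [0.5693, -0.0201, 0.0198], 'eef_rot': [0.7348, -0.6782, 0.0, -0.0001], 'contact_force': [1.4972, 0.4832, -0.5643], 'wrist_torque': [-0.0305, -0.0108, -0.0063], 'finger_force': 29.999, 'opening': 0.0492}
```

View pics/m4.png

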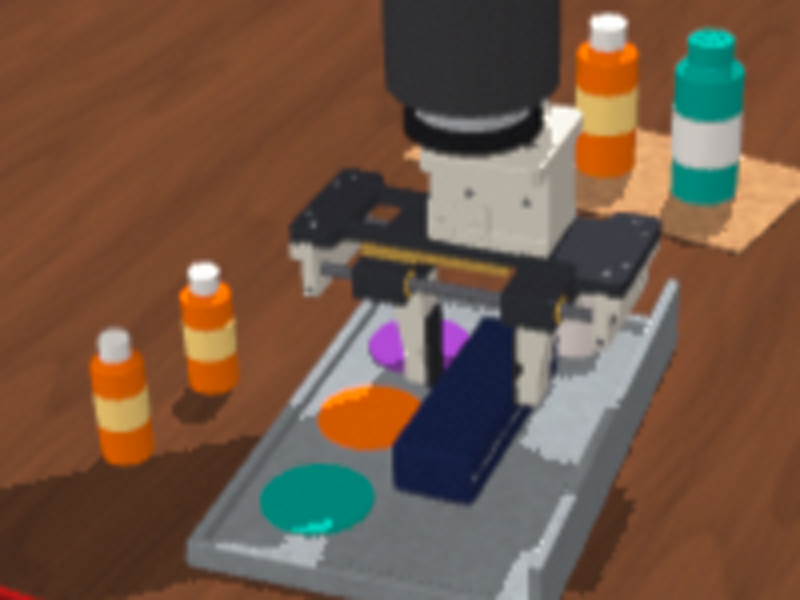

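Now gripped: opening 49 mm, force 30 N. I'll lift and carry it to the tray.

jog_arm(targets=[0,0,-0.1,0,0,0,0,0,0,-0.3,0,0,0,0,0,0,-0.5,0,0,0,0,0,0,-0.6,0,0,0,0,0,0,-0.5,0,0,0,0,0,0,-0.3,0,0,0,0,0,0,0,0,0,0,0,0,0,0,0,0,0,0])

```text
clock: 39.9
ee_pos: [0.5685, -0.0201, 0.1338]
eef_rot: [0.735, -0.678, -0.001, 0.0]
contact_force: [-0.2, 0.4, -1.5]
opening: 0.0494
finger_force: 30.0
```

Run:
```python
from h import *
s=manip.sense();print(s["joint_positions"].round(3),s["ee_pos"],s["contact_force"],s["opening"],s["finger_force"]); goto((.5006,-.3366,.14),.077)
```

```text
[ 0.308  0.247 -0.327 -0.    -0.998 -0.228] [ 0.56851146 -0.020133    0.13382556] [-0.21555578  0.39806096 -1.54259731] 0.04936955229082453 29.999080896377563
shift [ 6.201  1.858 -0.121] turn z 0.005 yaw now -3.062 tilt [-0.0014 -0.    ]
```

jog_arm(targets=[0.4,0.12,0,0,0,0,0,0.8,0.24,0,0,0,0,0,0.9,0.27,0,0,0,0,0,0.9,0.27,0,0,0,0,0,0.9,0.27,0,0,0,0,0,0.9,0.27,0,0,0,0,0,0.8,0.24,0,0,0,0,0,0.4,0.12,0,0,0,0,0])

```text
clock: 40.9
ee_pos: [0.5016, -0.3286, 0.1336]
eef_rot: [0.734, -0.679, -0.001, 0.001]
contact_force: [0.0, 0.3, -0.4]
opening: 0.0493
finger_force: 30.0
```

jog_arm(targets=[0.2,0.058,0,0,0,-0.25,0,0,0,0,0,0,-0.33,0,0,0,0,0,0,-0.34,0,0,0,0,0,0,-0.35,0,0,0,0,0,0,-0.35,0,0,0,0,0,0,-0.35,0,0,0,0,0,0,-0.35,0,0,0,0,0,0,-0.35,0])

```text
clock: 41.9
ee_pos: [0.5008, -0.3364, 0.134]
eef_rot: [0.997, -0.075, -0.001, -0.0]
contact_force: [-0.4, -0.0, -0.8]
opening: 0.0489
finger_force: 30.0
```

jog_arm(targets=[0,0,0,0,0,-0.26,0,0,0,0,0,0,0,0,0,0,0.3,0,0,0,0,0,0,0.5,0,0,0,0,0,0,0.3,0,0,0,0,0,0,0,0,0,0,0,0,0,0,0,0,0,0,0,0,0,0,0,0,0])

```text
clock: 42.9
ee_pos: [0.502, -0.3367, 0.0806]
eef_rot: [1.0, -0.013, 0.001, 0.0]
contact_force: [-0.2, -0.3, -0.6]
opening: 0.0491
finger_force: 30.0
```

Run:
```python
from h import *
s=manip.sense();print(s["joint_positions"].round(3),s["ee_pos"],s["contact_force"],s["opening"],s["finger_force"]); goto((.5006,-.3366,.0175),-.02+np.pi/2)
d=viewer.snapshot("top"); cv2.imwrite("pics/m5.png",cv2.resize(d["pixels"][150:290,340:500],None,fx=4,fy=4,interpolation=cv2.INTER_CUBIC))
```

```text
[-0.268  0.353 -0.312  0.    -0.904  1.813] [ 0.50200936 -0.33673786  0.08056816] [-0.20655295 -0.28354048 -0.55602125] 0.049140571569973014 29.998944103717804
shift [-0.03  -0.003  1.261] turn z -0.012 yaw now -1.597 tilt [ 0.0014 -0.0005]
```

View pics/m5.png

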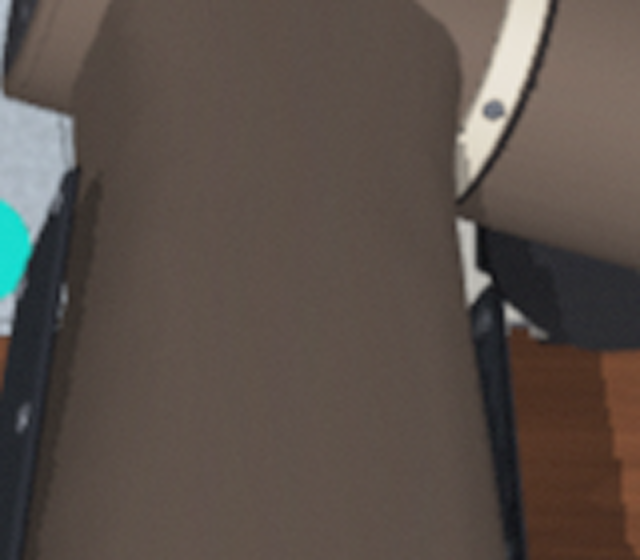

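jog_arm(targets=[-0.03,-0.003,0.3,0,0,0,0,0,0,0.4,0,0,0,0,0,0,0.3,0,0,0,0,0,0,0.15,0,0,0,0,0,0,0.08,0,0,0,0,0,0,0.03,0,0,0,0,0,0,0,0,0,0,0,0,0,0,0,0,0,0])

```text
clock: 43.95
ee_pos: [0.5002, -0.3364, 0.0172]
eef_rot: [1.0, -0.013, 0.0, 0.0]
contact_force: [-1.0, -0.1, -1.5]
opening: 0.0495
finger_force: 30.0
```

jog_arm(targets=[0,0,0,0,0,0,0.68,0,0,0,0,0,0,0.68,0,0,0,0,0,0,0.68,0,0,-0.2,0,0,0,0.68,0,0,-0.5,0,0,0,0.68,0,0,-0.9,0,0,0,0.68,0,0,-0.9,0,0,0,0.68,0,0,-0.5,0,0,0,0.68])

```text
clock: 44.95
ee_pos: [0.5009, -0.3368, 0.1704]
eef_rot: [1.0, -0.013, 0.002, 0.001]
contact_force: [0.7, -0.4, -0.1]
opening: 0.0596
finger_force: 0.0
```

Run:
```python
from h import *
s=manip.sense();print(s["joint_positions"].round(3),s["ee_pos"],s["contact_force"],s["opening"])
d=viewer.snapshot("wrist");cv2.imwrite("pics/w6.png",d["pixels"]); T=wristT(d,s)
t=viewer.snapshot("scene"); cv2.imwrite("pics/s6.png",t["pixels"])
o=np.zeros((330,790,3),np.uint8);o[:,:440]=cv2.resize(d["pixels"],(440,330));o[:,450:]=cv2.resize(t["pixels"][250:360,100:300],(340,330)[:1]+(187,)) if 0 else 0
c=cv2.resize(t["pixels"][255:355,110:265],(341,220),interpolation=cv2.INTER_CUBIC); o[:220,449:]=c
cv2.imwrite("pics/m6.png",o)
```

```text
[-2.680e-01  2.660e-01 -2.090e-01  1.000e-03 -1.091e+00  1.813e+00] [ 0.50086376 -0.33682164  0.1704358 ] [ 0.74031104 -0.41944761 -0.08553473] 0.05958371675099267
```

View pics/m6.png

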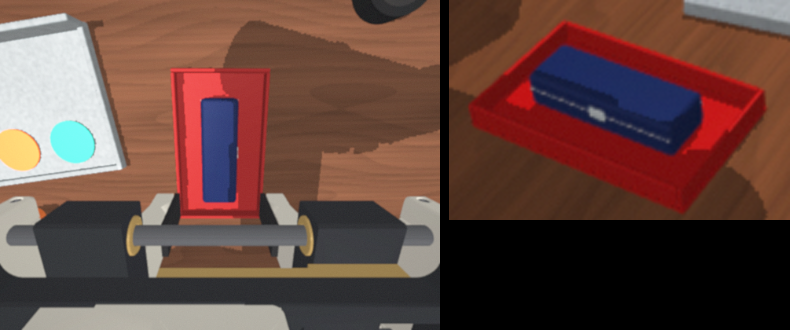

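The case lies flat and right side up in the tray, with its clasp on the side and clear walls all round. Now I'll return the jar first, then the lotion, then the talc.

jog_arm(targets=[0,0,0,0,0,-0.28,0.8,0,-0.5,0,0,0,0,0.8,0.01,-0.95,0,0,0,0,0.8,0.01,-0.95,0,0,0,0,0.8,0.01,-0.95,0,0,0,0,0.8,0.01,-0.95,0,0,0,0,0.8,0.01,-0.95,0,0,0,0,0.8,0.01,-0.95,0,0,0,0,0.8])

```text
clock: 46.05
ee_pos: [0.467, -0.0266, 0.1668]
eef_rot: [0.998, 0.057, 0.0, -0.0]
contact_force: [1.1, 0.3, 0.4]
opening: 0.0701
finger_force: 0.0
```

jog_arm(targets=[0.01,-0.95,0,0,0,0,0.8,0.01,-0.95,0,0,0,0,0.8,0.01,-0.95,0,0,0,0,0.8,0.01,-0.95,0,0,0,0,0.8,0.01,-0.95,0,0,0,0,0.8,0,-0.95,0,0,0,0,0.8,0,-0.95,0,0,0,0,0.8,0,-0.6,0,0,0,0,0.8])

```text
clock: 47.05
ee_pos: [0.4281, 0.3342, 0.1665]
eef_rot: [0.998, 0.058, -0.0, 0.0]
contact_force: [0.4, -0.5, -0.3]
opening: 0.0701
finger_force: 0.0
```

jog_arm(targets=[0,-0.3,0,0,0,0,0.8,0,0,0,0,0,0,0.8,0,0,0.4,0,0,0,0.8,0,0,0.4,0,0,0,0.8,0,0,0.2,0,0,0,0.8,0,0,0,0,0,0,0.8,0,0,0,0,0,0,0.8,0,0,0,0,0,0,0.8])

```text
clock: 48.05
ee_pos: [0.4273, 0.3476, 0.1175]
eef_rot: [0.998, 0.057, 0.0, -0.001]
contact_force: [-0.1, 0.2, 0.7]
opening: 0.0699
finger_force: 0.0
```

Run:
```python
from h import *
s=manip.sense();print(s["joint_positions"].round(3),s["ee_pos"],s["contact_force"],s["opening"]); goto((.4279,.3469,.0441),-1.457)
```

```text
[ 1.039  0.233 -0.389  0.    -0.948  0.646] [0.42732524 0.34763509 0.11747519] [-0.09957569  0.19841959  0.69560562] 0.06991173887474915
shift [0.009 0.017 1.467] turn z 0.001 yaw now -1.457 tilt [0.0007 0.0011]
```

jog_arm(targets=[0.009,0.017,0.2,0,0,0,0.8,0,0,0.45,0,0,0,0.8,0,0,0.45,0,0,0,0.8,0,0,0.27,0,0,0,0.8,0,0,0.09,0,0,0,0.8,0,0,0,0,0,0,0,0,0,0,0,0,0,0,0,0,0,0,0,0,0])

```text
clock: 49.05
ee_pos: [0.4279, 0.3471, 0.0445]
eef_rot: [0.998, 0.057, 0.0, -0.001]
contact_force: [0.3, 0.7, 0.9]
opening: 0.0485
finger_force: 30.0
```

jog_arm(targets=[0,0,0,0,0,0,0,0,0,-0.1,0,0,0,0,0,0,-0.4,0,0,0,0,0,0,-0.7,0,0,0,0,0,0,-0.7,0,0,0,0,0,0,-0.3,0,0,0,0,0,0,0,0,0,0,0,0,0,0,0,0,0,0])

```text
clock: 50.05
ee_pos: [0.4269, 0.3458, 0.1522]
eef_rot: [0.998, 0.057, -0.001, 0.001]
contact_force: [-0.4, -0.1, -2.0]
opening: 0.0487
finger_force: 30.0
```

Run:
```python
from h import *
s=manip.sense();print(s["joint_positions"].round(3),s["ee_pos"],s["contact_force"],s["opening"],s["finger_force"]); goto((.4957,.0494,.15),-1.457)
```

```text
[ 1.037e+00  1.990e-01 -3.440e-01 -1.000e-03 -1.030e+00  6.480e-01] [0.4268802  0.34576492 0.15222502] [-0.39096461 -0.14468615 -1.968881  ] 0.0486799056990426 29.996319750789553
shift [0.694 6.045 0.052] turn z 0.0 yaw now -1.457 tilt [-0.0016 -0.0017]
```

jog_arm(targets=[0.057,0.5,0,0,0,0,0,0.107,0.93,0,0,0,0,0,0.107,0.93,0,0,0,0,0,0.107,0.93,0,0,0,0,0,0.107,0.93,0,0,0,0,0,0.107,0.93,0,0,0,0,0,0.068,0.6,0,0,0,0,0,0.034,0.295,0,0,0,0,0])

```text
clock: 51.05
ee_pos: [0.4957, 0.0479, 0.1527]
eef_rot: [0.998, 0.056, -0.001, 0.0]
contact_force: [-1.8, 0.2, -1.2]
opening: 0.0485
finger_force: 30.0
```

jog_arm(targets=[0,0,0.2,0,0,0,0,0,0,0.4,0,0,0,0,0,0,0.4,0,0,0,0,0,0,0.3,0,0,0,0,0,0,0.1,0,0,0,0,0,0,0,0,0,0,0,0,0,0,0,0,0,0,0,0,0,0,0,0,0])

```text
clock: 52.05
ee_pos: [0.4969, 0.0504, 0.0843]
eef_rot: [0.998, 0.057, 0.001, -0.0]
contact_force: [0.3, 0.1, -0.5]
opening: 0.0485
finger_force: 30.0
```

Run:
```python
from h import *
s=manip.sense();print(s["joint_positions"].round(3),s["ee_pos"],s["contact_force"],s["opening"],s["finger_force"]); goto((.4957,.0494,.0517),-1.457)
```

```text
[ 0.495  0.192 -0.536  0.    -0.842  1.19 ] [0.49687154 0.05037688 0.08429119] [ 0.27655032  0.09393094 -0.54827816] 0.04847458039478389 29.996315280441195
shift [-0.026  0.017  0.652] turn z 0.001 yaw now -1.457 tilt [0.0011 0.0005]
```

jog_arm(targets=[-0.026,0.017,0,0,0,0,0,0,0,0.3,0,0,0,0,0,0,0.2,0,0,0,0,0,0,0.1,0,0,0,0,0,0,0.05,0,0,0,0,0,0,0,0,0,0,0,0,0,0,0,0,0,0,0,0,0,0,0,0,0.8])

```text
clock: 53.05
ee_pos: [0.4956, 0.0494, 0.0513]
eef_rot: [0.998, 0.057, 0.0, -0.0]
contact_force: [-0.5, -0.4, -0.4]
opening: 0.054
finger_force: 0.0
```

jog_arm(targets=[0,0,0,0,0,0,0.8,0,0,0,0,0,0,0.8,0,0,-0.3,0,0,0,0.8,0,0,-0.6,0,0,0,0.8,0,0,-0.9,0,0,0,0.8,0,0,-0.9,0,0,0.34,0.8,0,0,0,0,0,0.35,0.8,0,0,0,0,0,0.35,0.8])

```text
clock: 54.05
ee_pos: [0.4956, 0.0494, 0.1882]
eef_rot: [0.979, -0.204, 0.001, -0.001]
contact_force: [-0.3, -0.6, 0.3]
opening: 0.07
finger_force: 0.0
```

jog_arm(targets=[0,0,0,0,0,0.35,0.8,0,0,0,0,0,0.34,0.8,0,0,0,0,0,0,0.8,0,0,0,0,0,0,0.8,0,0,0,0,0,0,0.8,0,0,0,0,0,0,0.8,0,0,0,0,0,0,0.8,0,0,0,0,0,0,0.8])

```text
clock: 55.05
ee_pos: [0.4953, 0.0492, 0.1861]
eef_rot: [0.93, -0.367, -0.0, 0.0]
contact_force: [-0.8, 0.3, 0.3]
opening: 0.0699
finger_force: 0.0
```

Run:
```python
from h import *
s=manip.sense();print(s["joint_positions"].round(3),s["ee_pos"],s["contact_force"],s["opening"],s["finger_force"]); goto((.5069,.3367,.0703),-2.324)
```

```text
[ 0.495  0.081 -0.402 -0.    -1.087  0.326] [0.49526106 0.04919626 0.18613101] [-0.83599961  0.285574    0.27909133] 0.0699412576778716 0.0
shift [-3.751 -4.364  2.316] turn z 0.005 yaw now -2.321 tilt [-0.0002 -0.0001]
```

jog_arm(targets=[-0.326,-0.38,0,0,0,0,0.8,-0.62,-0.721,0,0,0,0,0.8,-0.62,-0.721,0,0,0,0,0.8,-0.62,-0.721,0,0,0,0,0.8,-0.62,-0.721,0,0,0,0,0.8,-0.62,-0.721,0,0,0,0,0.8,-0.325,-0.379,0,0,0,0,0.8,0,0,0,0,0,0,0.8])

```text
clock: 56.05
ee_pos: [0.5068, 0.338, 0.1855]
eef_rot: [0.931, -0.366, -0.0, 0.0]
contact_force: [0.1, -0.3, 0.9]
opening: 0.0698
finger_force: 0.0
```

jog_arm(targets=[0,0,0.3,0,0,0,0.8,0,0,0.4,0,0,0,0.8,0,0,0.2,0,0,0,0.8,0,0,0,0,0,0,0.8,0,0,0,0,0,0,0.8,0,0,0,0,0,0,0.8,0,0,0,0,0,0,0.8,0,0,0,0,0,0,0.8])

```text
clock: 57.05
ee_pos: [0.5071, 0.3368, 0.1415]
eef_rot: [0.93, -0.367, 0.0, -0.0]
contact_force: [-1.1, -0.3, -0.9]
opening: 0.07
finger_force: 0.0
```

Run:
```python
from h import *
s=manip.sense();print(s["joint_positions"].round(3),s["ee_pos"],s["contact_force"],s["opening"],s["finger_force"]); goto((.5069,.3367,.0703),-2.324)
```

```text
[ 0.907  0.301 -0.232  0.    -1.038 -0.087] [0.50706548 0.33679327 0.14145808] [-1.05172031 -0.34252472 -0.85547018] 0.06999995241418253 0.0
shift [-1.000e-03  4.000e-03  1.423e+00] turn z 0.005 yaw now -2.322 tilt [0.0003 0.0003]
```

jog_arm(targets=[0,0.004,0.3,0,0,0,0.8,0,0,0.45,0,0,0,0.8,0,0,0.4,0,0,0,0.8,0,0,0.2,0,0,0,0.8,0,0,0.07,0,0,0,0.8,0,0,0,0,0,0,0,0,0,0,0,0,0,0,0,0,0,0,0,0,0])

```text
clock: 58.05
ee_pos: [0.5071, 0.3368, 0.0708]
eef_rot: [0.93, -0.367, 0.0, -0.001]
contact_force: [-0.5, 0.4, -0.4]
opening: 0.0456
finger_force: 0.2
```

jog_arm(targets=[0,0,0,0,0,0,0,0,0,-0.1,0,0,0,0,0,0,-0.4,0,0,0,0,0,0,-0.8,0,0,0,0,0,0,-0.8,0,0,0,0,0,0,-0.5,0,0,0,0,0,0,0,0,0,0,0,0,0,0,0,0,0,0])

```text
clock: 59.05
ee_pos: [0.5062, 0.3361, 0.199]
eef_rot: [0.93, -0.367, -0.001, 0.001]
contact_force: [-0.3, -0.7, -3.2]
opening: 0.0417
finger_force: 30.0
```

Run:
```python
from h import *
s=manip.sense();print(s["joint_positions"].round(3),s["ee_pos"],s["contact_force"],s["opening"],s["finger_force"]); goto((.5058,-.035,.2),-3.02)
```

```text
[ 9.070e-01  2.560e-01 -1.550e-01 -1.000e-03 -1.162e+00 -8.700e-02] [0.5061746  0.33609721 0.19898143] [-0.25316311 -0.70357877 -3.1609132 ] 0.04173157977115293 29.994688304141164
shift [ 5.06   5.43  -0.014] turn z 1.396 yaw now -2.322 tilt [-0.0016 -0.0008]
```

jog_arm(targets=[0.341,0.366,0,0,0,0,0,0.668,0.717,0,0,0,0,0,0.668,0.717,0,0,0,0,0,0.668,0.717,0,0,0,0,0,0.668,0.717,0,0,0,0,0,0.668,0.717,0,0,0,0,0,0.668,0.717,0,0,0,0,0,0.37,0.396,0,0,0,0,0])

```text
clock: 60.05
ee_pos: [0.5051, -0.0124, 0.1991]
eef_rot: [0.93, -0.368, -0.001, 0.001]
contact_force: [0.9, 0.1, -2.0]
opening: 0.0421
finger_force: 30.0
```

jog_arm(targets=[0.341,0.366,0,0,0,0,0,0,0,0,0,0,0.35,0,0,0,0.2,0,0,0.35,0,0,0,0.4,0,0,0.35,0,0,0,0.4,0,0,0.346,0,0,0,0.4,0,0,0,0,0,0,0,0,0,0,0,0,0,0,0,0,0,0])

```text
clock: 61.05
ee_pos: [0.5066, -0.0349, 0.1304]
eef_rot: [0.749, -0.663, 0.0, 0.0]
contact_force: [0.3, 0.6, -1.9]
opening: 0.0421
finger_force: 30.0
```

Run:
```python
from h import *
s=manip.sense();print(s["joint_positions"].round(3),s["ee_pos"],s["contact_force"],s["opening"],s["finger_force"]); goto((.5058,-.035,.078),-3.02)
```

```text
[ 0.319  0.152 -0.461  0.    -0.959 -0.197] [ 0.50657943 -0.034937    0.13044798] [ 0.27870144  0.57927622 -1.89028883] 0.04211632793558504 29.99457674100995
shift [-1.000e-03  1.500e-02  1.049e+00] turn z 0.001 yaw now -3.019 tilt [-0.0002 -0.0004]
```

jog_arm(targets=[0,0.015,0.3,0,0,0,0,0,0,0.35,0,0,0,0,0,0,0.22,0,0,0,0,0,0,0.13,0,0,0,0,0,0,0.05,0,0,0,0,0,0,0,0,0,0,0,0,0,0,0,0,0,0,0,0,0,0,0,0,0.8])

```text
clock: 62.05
ee_pos: [0.5062, -0.0346, 0.078]
eef_rot: [0.749, -0.663, 0.0, -0.0]
contact_force: [0.2, 0.2, -0.5]
opening: 0.0474
finger_force: 0.0
```

jog_arm(targets=[0,0,0,0,0,0,0.8,0,0,0,0,0,0,0.8,0,0,-0.3,0,0,0,0.8,0,0,-0.6,0,0,0,0.8,0,0,-0.8,0,0,0,0.8,0,0,-0.8,0,0,-0.35,0.8,0,0,0,0,0,-0.35,0.8,0,0,0,0,0,-0.35,0.8])

```text
clock: 63.05
ee_pos: [0.5063, -0.0346, 0.2047]
eef_rot: [0.896, -0.443, 0.001, -0.001]
contact_force: [-0.6, -0.1, -0.2]
opening: 0.07
finger_force: 0.0
```

jog_arm(targets=[0,0,0,0,0,-0.34,0.8,0,0,0,0,0,0,0.8,0,0,0,0,0,0,0.8,0,0,0,0,0,0,0.8,0,0,0,0,0,0,0.8,0,0,0,0,0,0,0.8,0,0,0,0,0,0,0.8,0,0,0,0,0,0,0.8])

```text
clock: 64.05
ee_pos: [0.5059, -0.0347, 0.2027]
eef_rot: [0.93, -0.368, -0.0, 0.0]
contact_force: [-0.8, -0.5, -0.4]
opening: 0.0703
finger_force: 0.0
```

Run:
```python
from h import *
s=manip.sense();print(s["joint_positions"].round(3),s["ee_pos"],s["contact_force"],s["opening"],s["finger_force"]); goto((.5862,.3265,.0768),-2.325)
```

```text
[ 0.319  0.084 -0.359  0.    -1.127  0.497] [ 0.50588418 -0.03469647  0.20266817] [-0.81424262 -0.50568714 -0.40548052] 0.07029499573383417 0.0
shift [-3.774 -6.366  2.517] turn z 0.001 yaw now -2.325 tilt [-0.0001 -0.0001]
```

jog_arm(targets=[-0.255,-0.43,0,0,0,0,0.8,-0.485,-0.817,0,0,0,0,0.8,-0.485,-0.817,0,0,0,0,0.8,-0.485,-0.817,0,0,0,0,0.8,-0.485,-0.817,0,0,0,0,0.8,-0.485,-0.817,0,0,0,0,0.8,-0.485,-0.817,0,0,0,0,0.8,-0.35,-0.594,0,0,0,0,0.8])

```text
clock: 65.05
ee_pos: [0.5807, 0.3036, 0.2023]
eef_rot: [0.93, -0.368, -0.0, 0.0]
contact_force: [-0.2, -0.4, -0.4]
opening: 0.0699
finger_force: 0.0
```

jog_arm(targets=[-0.259,-0.44,0,0,0,0,0.8,0,0,0.4,0,0,0,0.8,0,0,0.4,0,0,0,0.8,0,0,0.2,0,0,0,0.8,0,0,0,0,0,0,0.8,0,0,0,0,0,0,0.8,0,0,0,0,0,0,0.8,0,0,0,0,0,0,0.8])

```text
clock: 66.05
ee_pos: [0.5864, 0.3266, 0.1533]
eef_rot: [0.93, -0.368, 0.0, -0.0]
contact_force: [-0.1, -0.2, -0.2]
opening: 0.0702
finger_force: 0.0
```

Run:
```python
from h import *
s=manip.sense();print(s["joint_positions"].round(3),s["ee_pos"],s["contact_force"],s["opening"],s["finger_force"]); goto((.5862,.3265,.0768),-2.325)
```

```text
[ 0.798  0.388 -0.072  0.    -1.11   0.019] [0.58637378 0.32664936 0.15334134] [-0.07173868 -0.1675044  -0.16203198] 0.0702128736623498 0.0
shift [-1.000e-03  6.000e-03  1.531e+00] turn z 0.001 yaw now -2.325 tilt [0.0007 0.0006]
```

jog_arm(targets=[0,0.006,0.3,0,0,0,0.8,0,0,0.45,0,0,0,0.8,0,0,0.45,0,0,0,0.8,0,0,0.25,0,0,0,0.8,0,0,0.08,0,0,0,0.8,0,0,0,0,0,0,0,0,0,0,0,0,0,0,0,0,0,0,0,0,0])

```text
clock: 67.05
ee_pos: [0.5863, 0.3266, 0.077]
eef_rot: [0.93, -0.368, 0.0, -0.0]
contact_force: [-1.0, -1.5, 2.7]
opening: 0.046
finger_force: 30.2
```

jog_arm(targets=[0,0,0,0,0,0,0,0,0,-0.1,0,0,0,0,0,0,-0.4,0,0,0,0,0,0,-0.8,0,0,0,0,0,0,-0.8,0,0,0,0,0,0,-0.8,0,0,0,0,0,0,0,0,0,0,0,0,0,0,0,0,0,0])

```text
clock: 68.05
ee_pos: [0.5852, 0.3261, 0.2203]
eef_rot: [0.93, -0.368, -0.001, 0.0]
contact_force: [-0.3, 0.2, -3.3]
opening: 0.0457
finger_force: 30.0
```

Run:
```python
from h import *
s=manip.sense();print(s["joint_positions"].round(3),s["ee_pos"],s["contact_force"],s["opening"],s["finger_force"]); goto((.5157,-.1197,.22),-3.022)
```

```text
[ 7.980e-01  3.450e-01  2.000e-02 -1.000e-03 -1.247e+00  1.900e-02] [0.58523742 0.32609238 0.22025989] [-0.25155472  0.16539169 -3.32518338] 0.04571125473595316 29.997407643459155
shift [5.09  7.451 0.01 ] turn z 1.394 yaw now -2.325 tilt [-0.0015 -0.0003]
```

jog_arm(targets=[0.282,0.413,0,0,0,0,0,0.547,0.801,0,0,0,0,0,0.547,0.801,0,0,0,0,0,0.547,0.801,0,0,0,0,0,0.547,0.801,0,0,0,0,0,0.547,0.801,0,0,0,0,0,0.547,0.801,0,0,0,0,0,0.547,0.801,0,0,0,0,0])

```text
clock: 69.05
ee_pos: [0.528, -0.036, 0.2201]
eef_rot: [0.93, -0.368, -0.001, 0.001]
contact_force: [0.9, -1.0, -2.5]
opening: 0.0457
finger_force: 30.0
```

jog_arm(targets=[0.547,0.801,0,0,0,0,0,0.3,0.43,0,0,0,0,0,0.132,0.2,0,0,0,0,0,0,0,0,0,0,0.35,0,0,0,0,0,0,0.35,0,0,0,0,0,0,0.35,0,0,0,0.3,0,0,0.344,0,0,0,0.5,0,0,0,0])

```text
clock: 70.05
ee_pos: [0.5165, -0.1192, 0.1808]
eef_rot: [0.748, -0.664, 0.0, -0.0]
contact_force: [-0.3, 0.3, -2.9]
opening: 0.0454
finger_force: 30.0
```

jog_arm(targets=[0,0,0.5,0,0,0,0,0,0,0.4,0,0,0,0,0,0,0.1,0,0,0,0,0,0,0,0,0,0,0,0,0,0,0,0,0,0,0,0,0,0,0,0,0,0,0,0,0,0,0,0,0,0,0,0,0,0,0])

```text
clock: 71.05
ee_pos: [0.5166, -0.1195, 0.1314]
eef_rot: [0.748, -0.663, 0.0, -0.0]
contact_force: [0.3, 0.5, -2.6]
opening: 0.0453
finger_force: 30.0
```

Run:
```python
from h import *
s=manip.sense();print(s["joint_positions"].round(3),s["ee_pos"],s["contact_force"],s["opening"],s["finger_force"]); goto((.5157,-.1197,.0842),-3.022)
```

```text
[ 0.143  0.187 -0.414  0.    -0.97  -0.023] [ 0.51661077 -0.119486    0.13143077] [ 0.34553603  0.53126577 -2.61093587] 0.0452525210321451 29.997303930285852
shift [0.002 0.019 0.945] turn z 0.001 yaw now -3.022 tilt [0.0004 0.    ]
```

jog_arm(targets=[0.002,0.019,0.3,0,0,0,0,0,0,0.35,0,0,0,0,0,0,0.17,0,0,0,0,0,0,0.09,0,0,0,0,0,0,0.04,0,0,0,0,0,0,0,0,0,0,0,0,0,0,0,0,0,0,0,0,0,0,0,0,0.8])

```text
clock: 72.05
ee_pos: [0.516, -0.1197, 0.0841]
eef_rot: [0.748, -0.663, 0.0, -0.0]
contact_force: [-0.0, 0.3, -0.4]
opening: 0.0508
finger_force: 0.0
```

jog_arm(targets=[0,0,0,0,0,0,0.8,0,0,0,0,0,0,0.8,0,0,-0.3,0,0,0,0.8,0,0,-0.6,0,0,0,0.8,0,0,-0.8,0,0,0,0.8,0,0,-0.8,0,0,0,0.8,0.6,0,0,0,0,0,0.8,0.9,0,0,0,0,0,0.8])

```text
clock: 73.05
ee_pos: [0.5253, -0.1943, 0.2111]
eef_rot: [0.749, -0.663, 0.001, -0.001]
contact_force: [0.4, 0.2, -0.8]
opening: 0.0699
finger_force: 0.0
```

jog_arm(targets=[0.9,0,0,0,0,0,0.8,0.9,0,0,0,0,0,0.8,0.9,0,0,0,0,0,0.8,0.9,0,0,0,0,0,0.8,0.5,0,0,0,0,0,0.8,0,0,0,0,0,0,0.8,0,0,0,0,0,0,0.8,0,0,0,0,0,0,0.8])

```text
clock: 74.05
ee_pos: [0.5493, -0.3969, 0.2094]
eef_rot: [0.749, -0.663, 0.0, -0.0]
contact_force: [-0.4, 0.0, -1.0]
opening: 0.0699
finger_force: 0.0
```

Run:
```python
from h import *
s=manip.sense();print(s["joint_positions"].round(3),s["ee_pos"],s["contact_force"],s["opening"])
d=viewer.snapshot("top"); t=viewer.snapshot("scene")
o=np.zeros((600,640,3),np.uint8); o[:360]=cv2.resize(d["pixels"][130:290,215:499],(640,360),interpolation=cv2.INTER_CUBIC)
o[360:]=cv2.resize(t["pixels"][160:280,80:400],(640,240),interpolation=cv2.INTER_CUBIC)
cv2.imwrite("pics/m7.png",o)
a=cv2.imread("pics/top0.png")[165:195,228:250].astype(int)-d["pixels"][165:195,228:250]; print("candle diff",abs(a).mean())
```

```text
[-0.339  0.362  0.02  -0.    -1.228  0.46 ] [ 0.54927516 -0.39685894  0.20941286] [-0.36301115  0.00476992 -1.03848061] 0.06994610971355339
candle diff 1.4242424242424243
```

View pics/m7.png

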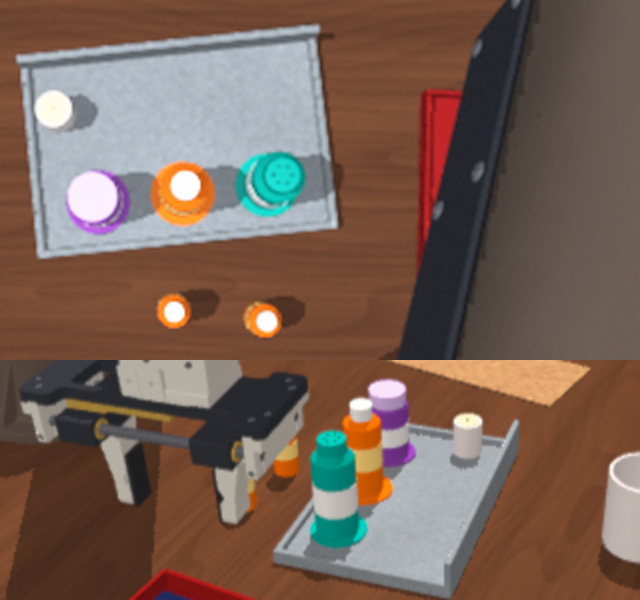

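All three stand upright in the middle of their own coasters, at (97,198), (184,190) and (275,180). The candle at (54,110) is unmoved and the case is in the tray. I'll hand in.

```bash
python3 -c "
from rig import manip
print(manip.job_done())"
```

```text
the job is handed in; nothing more can be done
None
```

The job is handed in, in the order you asked: the three toiletries went to the cork mat, the case was laid flat and right side up in the red tray, and each toiletry went back to its own coaster. It took about 74 s of the 144 s allowed, the candle did not move, and picking up the case took four tries because the fingers closed on nothing the first three times, with the case staying where it was.

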